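# Nest the domed pail lids and put them away

### The arm

A 7-joint arm with a two-finger parallel gripper is mounted at the origin on the work surface. World frame = base frame: x ahead of the robot, y to its left, z up, the work surface at z = 0. Lengths are in m, angles in degrees, forces in N, time in s.
With the tool pointing down it reaches from about 0.425 to 0.875 m from the base axis. Payload 4.7 kg.
Tool frame: the origin (TCP) lies at the very end of the fingers, on their centre line; the grasp point (between the pads) lies 19 mm behind it; z points along the fingers, y is the line along which they close (so a half turn about z gives the same grasp; the last joint's range is limited). The gripper opens to 87 mm and grips with 3 to 60 N. Pads are 19 mm wide; open, the fingers measure 117 mm over their backs; the gripper's body (75 mm by 190 mm) begins 51 mm behind the grasp point.
Start: joints at [64.177, 18.392, -4.016, 83.108, 1.295, 78.541, -3.26], TCP at [0.291, -0.581, 0.223] pointing down, gripper open.
Joint ranges: [-163.93, 163.93], [-17.29, 119.83], [-79.2, 71.16], [3.27, 140.29], [-89.18, 269.18], [5.43, 117.66], [-154.24, 154.24]. Speed limits (degrees/s): [147.25, 147.25, 180, 180, 180, 180, 180].

### API

Orientations are given as [roll, pitch, yaw] about the fixed x, y, z axes, in that order (R = Rz(yaw) Ry(pitch) Rx(roll)).
In Python, from cell import telemetry, cams, env gives the robot as it stands.
- The arm moves only by the tool arm_command, never from a script. Its argument "series" is text: rows parted by semicolons, each of 5 numbers parted by spaces: the shift along the tool's x, y, z in mm, then the turn about the tool's z in rad, then the closure in counts, from 0 (fully open) to 255 (shut). A call has 1 to 20 rows; each row shifts and turns the commanded pose from where the row before left it, along the tool's axes as they then stand; what a row does not reach is not made up. A row lasts 1/12 s, in which the tool goes at most 41.7 mm and 7.16 degrees, less where a joint would pass 70% of its speed; a pose out of reach is approached as far as the arm can. A call is refused whole if a number of a shift passes 41.7 or a number of a turn 0.125, either way. A call with a gripper value outside its range is refused whole. The fingers move at their own pace and stop on an object; "squeeze" is the grip in N (left out, the last holds). Time passes only in rows, so rows that do not move let the fingers close. It gives the time, the measured TCP pose, the force, the opening and the grip force at its end, in the units of the state.
- telemetry.get_obs(): the state, without advancing time (a new reading comes with each control period).
- cams.read_camera(name): name is "scene" or "top" or "wrist"; returns the picture (384x512x3 uint8, blue, green, red); there is no depth.
- cams.calibration(name): a dict with "K" (3x3 intrinsics, pixels), "origin" and "rotation" of the camera in the world; the wrist camera has in their place "hand_eye" (4x4, takes a point from camera to tool coordinates, whose origin is the TCP and whose axes are the flange's). Camera axes: x right, y down, z forward; pixel columns grow to the right and rows downward; lengths in m; the calibration is good to about 2 mm. The wrist camera is an equidistant fisheye: a pixel r from the principal point sees the ray r / f radians off the axis. A picture is of the moment at which its call begins: read the wrist's pose just before it. calibration takes no time and is no camera call.
- env.sign_off(): hands the job in; it is judged then, once.
The state is a dict: "time_s": time; "qpos": joint angles; "joint_velocities": joint speeds; "effort": joint torques, N m; "tool_pos": TCP position; "tool_rot": TCP orientation; "force": force on the tool from outside, world axes, zero at the start; "wrist_torque": the same for the moment, N m; "grip_width": finger opening in m; "grasp_force": force on a finger pad.
Only numpy, scipy, OpenCV 4.12 (cv2) and the standard library are available. Lean on these libraries where they do the work, as an engineer would, in place of code of your own. Each camera call takes 0.05 s, during which the arm holds its last target. There are 200 camera calls.

### The job

Put the pail lids away in the open drawer: lay the yellow lid, hollow side up, fully down inside the blue lid that already lies there, then the white lid the same way inside the yellow one. Set each one down gently while still holding it, do not drop or press it home hard, then slide the drawer fully shut over the nest and leave everything else on the bench where it is.

Things in the scene. Friction and masses are not known exactly. Their poses are not given: they have to be found in the camera images.
- lid_large: Blue domed lid, 192 mm across, 0.34 kg, loose, inverted (knob down) in the open drawer. Origin: centre of the knob's flat end; z: lid axis, out of the hollow (up when inverted). All three lids, along z: round knob 76 mm across from 0 to 12 mm; hollow's floor, a flat disc 85 mm across, at 18 mm, widening above like a funnel; upright rim wall 8 mm thick from 40 to 56 mm (top)
- lid_medium: Yellow domed lid, 152 mm across, about 0.22 kg; frame and heights as the blue lid's. Leans on the rack, knob flat on the board, hollow facing up and towards the robot, axis 40 degrees from vertical. Can be pinched anywhere on its rim wall. Seated in the blue lid its origin and its rim are 18 mm above the blue lid's; its knob has 4.5 mm play all round
- lid_small: White domed lid, 120 mm across, about 0.15 kg; frame and heights as the blue lid's. Leans on the rack beside the yellow lid in the same way (which is on which side varies). Seated in the yellow lid its origin and its rim are 18 mm above the yellow lid's; its knob has 4.5 mm play all round
- rack: Fixed plywood drying rack 400 mm long; its board slopes at 40 degrees, rising away from the robot; a dark ledge 9 mm high stops the lids' knobs. Origin on the bench under the row of knobs, midway along; x: uphill (level), y: along the rack. The two knob centres are at y = 95 and -95 mm, 85 mm above the bench
- cabinet: Fixed low plywood cabinet, 250 mm deep, 276 wide, 144 high. Origin on the bench under the middle of its open face; x points into it, away from the robot. The mouth is open up to 128 mm above the bench, 14 mm above a properly nested stack in the drawer
- lid_drawer (a joint): Drawer of the cabinet: travel in m, 0 = fully shut, 0.216 = fully out; it starts nearly fully out. Its inner floor, 22 mm above the bench, is 217 mm (x) by 224 mm (y) and begins at the back of the 16 mm thick front; side and back walls 34 mm high. Slides along the cabinet's x with about 3 N of friction and stays where it is left.
- drawer_front (a point): Middle of the top edge of the drawer front's outer face (the face towards the robot), 70 mm above the bench. The front is a plain upright panel 262 mm wide, from 14 to 70 mm above the bench, 16 mm thick; push it along the cabinet's x to shut the drawer.
- tape_roll: Bystander: blue masking-tape roll lying flat, 104 mm across, 25 mm high. To be left alone. Origin at its underside centre.
- lacquer_can: Bystander: steel can with a paper label, 86 mm across, 120 mm high, standing. To be left alone. Origin at its underside centre.
- mix_cup: Bystander: red open cup, 84 mm across, 100 mm high, standing. To be left alone. Origin at its underside centre.
- mallet: Bystander: hammer lying on the bench. To be left alone. Origin at its underside (on its long axis).
- brush: Bystander: brush lying on the bench. To be left alone. Origin at its underside (on its long axis).
- glue_bottle: Bystander: yellow glue bottle with a red cap, 68 mm across, 180 mm high, standing. To be left alone. Origin at its underside centre.
- sanding_block: Bystander: cork block 120 x 65 x 40 mm lying flat. To be left alone. Origin at its underside centre.
There are look-alikes about, which are no part of the job. Leave any orange look-alike of the lid_medium alone. Several things have the shape of the lid_small; the one meant has the colours described above.

How it is judged:
By the outcome, as a careful person would: the job done as asked, in the order asked, and still so for the second after the job is handed in, with the robot touching nothing.
It also fails if it takes over 72 s, if anything falls off the work surface, if the arm or the gripper's body presses on something with over 40 N, if the wrist force passes 120 N, or if a joint passes its speed limit or range.

## Working session

There is one attempt and no reset: what is moved stays moved. The work goes in short steps, Python scripts to look and compute and a tool call to move; the robot and the scene stay as the last step left them, time stands still between calls to the robot, and variables do not carry over. Pictures are saved under pics/ and viewed, at most 10 in all, crops included, and the job is handed in when it is done.

Besides the shell and the picture viewer there is one more tool, called after "Call:" in YAML: its name, and indented under it one key for each argument. arm_command: Moves the arm, as the interface text tells. Its arguments: {"type":"object","properties":{"series":{"type":"string"},"squeeze":{"type":"number"}},"required":["series"]}

```bash
ls; mkdir -p pics; python3 - <<'E'
from cell import telemetry,cams,env
import cv2,numpy as np
o=telemetry.get_obs()
for k in('time_s','tool_pos','tool_rot','qpos','force','grip_width'):print(k,o[k])
for n in('scene','top'):
    cv2.imwrite(f'pics/{n}0.png',cams.read_camera(n)); print(n,cams.calibration(n))
print(cams.calibration('wrist'))
a=cv2.imread('pics/scene0.png');b=cv2.imread('pics/top0.png')
E
```

```text
pics
time_s 0.0
tool_pos [ 0.29109397 -0.58055036  0.22147788]
tool_rot [-1.79890778e+02  4.32488432e-03  2.66349833e+01]
qpos [64.17527045 18.43801259 -4.01649455 83.1744047   1.29378227 78.54198549
 -3.26015976]
force [-0.43917334  0.75825837  0.66058605]
grip_width 0.08693298220186313
scene {'K': array([[488.51289934,   0.        , 246.65255094],
       [  0.        , 488.51289934, 186.44495709],
       [  0.        ,   0.        ,   1.        ]]), 'origin': array([0.2241294 , 1.19781316, 1.08029081]), 'rotation': array([-128.54008046,    0.4650339 , -166.53715356])}
top {'K': array([[482.88592978,   0.        , 260.08113792],
       [  0.        , 482.88592978, 194.41137213],
       [  0.        ,   0.        ,   1.        ]]), 'origin': array([ 0.2547018 , -0.02756911,  1.71832246]), 'rotation': array([-1.71448251e+02,  8.12648322e-02, -8.86854560e+01])}
{'K': array([[297.31863964,   0.        , 256.82028219],
       [  0.        , 297.31863964, 193.61607448],
       [  0.        ,   0.        ,   1.        ]]), 'hand_eye': array([[ 6.67638444e-04, -9.53644957e-01, -3.00933298e-01,
         8.33941920e-02],
       [ 9.99999681e-01,  5.04540824e-04,  6.19690209e-04,
         1.12315563e-04],
       [-4.39131309e-04, -3.00933616e-01,  9.53644990e-01,
        -1.61949532e-01],
       [ 0.00000000e+00,  0.00000000e+00,  0.00000000e+00,
         1.00000000e+00]])}
```

View both.

View pics/top0.png

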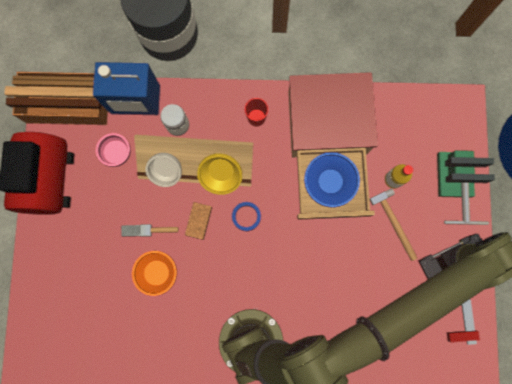

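View pics/scene0.png

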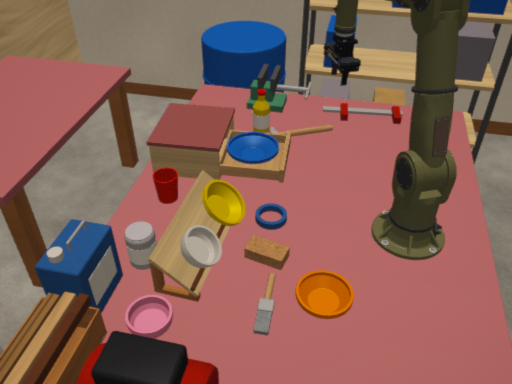

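Candidates in the top view:
- **lid_medium:** yellow on the rack (220,173). The look-alike is the orange bowl at (154,272).
- **lid_small:** white on the rack (164,170). The look-alike is the pink one at (113,150).
- **lid_large:** blue in the drawer (332,180). The tape ring at (246,216) is also blue.

I choose yellow (220,173), white (164,170) and blue (332,180). Next I fit their outlines.

```bash
cat > h.py <<'E'
import numpy as np,cv2
from scipy.spatial.transform import Rotation as Ro
from scipy.optimize import least_squares
from cell import telemetry,cams,env
def proj(n,P,cal=None):
    c=cal or cams.calibration(n);R=Ro.from_euler('xyz',c['rotation'],degrees=True).as_matrix()
    p=(np.atleast_2d(P)-c['origin'])@R; q=p@c['K'].T; return q[:,:2]/q[:,2:]
def backproj(n,uv,z):
    c=cams.calibration(n);R=Ro.from_euler('xyz',c['rotation'],degrees=True).as_matrix()
    d=R@np.linalg.inv(c['K'])@np.array([*uv,1.]); o=c['origin']; return o+d*(z-o[2])/d[2]
t=np.linspace(0,2*np.pi,90)
def rings(rad,zs=(.040,.056)):
    return np.vstack([np.c_[rad*np.cos(t),rad*np.sin(t),0*t+z] for z in zs])
def contour(img,seed,kind,win=60):
    h=cv2.cvtColor(img,cv2.COLOR_BGR2HSV).astype(int);H,S,V=h[...,0],h[...,1],h[...,2]
    m={'yellow':(H>22)&(H<34)&(S>170)&(V>60),'white':(S<50)&(V>95),'blue':(H>100)&(H<128)&(S>130)&(V>40)}[kind].astype(np.uint8)
    w=np.zeros_like(m);x,y=seed;w[max(0,y-win):y+win,max(0,x-win):x+win]=1
    m=cv2.morphologyEx(m*w,cv2.MORPH_OPEN,np.ones((3,3)))
    n,l,s,c=cv2.connectedComponentsWithStats(m);i=1+s[1:,4].argmax()
    cs,_=cv2.findContours((l==i).astype(np.uint8),cv2.RETR_EXTERNAL,cv2.CHAIN_APPROX_NONE)
    return cv2.convexHull(max(cs,key=len))[:,0].astype(np.float32), s[i]
def res(cnt,P2):
    hl=cv2.convexHull(P2.astype(np.float32))
    return [cv2.pointPolygonTest(hl,(float(a),float(b)),True)-.5 for a,b in cnt]
def lidpose(x0,y0,yaw,side):
    A=Ro.from_euler('z',yaw).as_matrix()@Ro.from_euler('y',-40,degrees=True).as_matrix()
    o=np.array([x0,y0,.085])+Ro.from_euler('z',yaw).apply([0,side*.095,0]); return A,o
E
python3 - <<'E'
from h import *
im={n:cv2.imread(f'pics/{n}0.png') for n in('scene','top')}
cal={n:cams.calibration(n) for n in im}
D=[('top',(220,173),'yellow',-1,.076),('top',(164,170),'white',1,.060),('scene',(224,203),'yellow',-1,.076),('scene',(202,247),'white',1,.060)]
C=[contour(im[n],s,k) for n,s,k,_,_ in D]
for d,c in zip(D,C):print(d[0],d[2],c[1])
def f(p,idx=range(4)):
    r=[]
    for i in idx:
        n,_,_,sd,rad=D[i];A,o=lidpose(*p,sd);e=np.array(res(C[i][0],proj(n,rings(rad)@A.T+o,cal[n])));r+=list(e/np.sqrt(len(e)))
    return r
for idx in((0,1),(2,3),range(4)):
    s=least_squares(f,[.6,.15,0],args=(idx,),loss='soft_l1',diff_step=1e-4);print(list(idx),s.x,np.degrees(s.x[2]),s.cost,[round(float(np.std(f(s.x,[i]))*len(C[i][0])**.5),2) for i in idx])
for sd in(-1,1):print('knob',lidpose(*s.x,sd)[1])
cb,st=contour(im['top'],(332,180),'blue',45);print('blue',st)
def g(p):return res(cb,proj('top',rings(.096)+[p[0],p[1],.022],cal['top']))
s=least_squares(g,[.55,-.25],loss='soft_l1',diff_step=1e-4);print('blue',s.x,np.std(g(s.x)))
for n in ('top','scene'):print(n,'blue rim centre px',proj(n,[[*s.x,.078]]))
b=im['top'][60:230,280:420];cv2.imwrite('pics/cab.png',cv2.resize(b,None,fx=3.5,fy=3.5,interpolation=cv2.INTER_CUBIC))
b=np.hstack([im['top'][90:230,80:280],im['scene'][150:290,130:330]]);cv2.imwrite('pics/lids.png',cv2.resize(b,None,fx=2,fy=2,interpolation=cv2.INTER_CUBIC))
E
```

```text
top yellow [198 160  34  33 548]
top white [147 154  34  32 855]
scene yellow [ 202  179   43   46 1456]
scene white [ 181  226   40   42 1288]
[0, 1] [ 0.59812951  0.21466925 -0.04543207] -2.603065809851464 8.11663695999389 [3.13, 0.65]
[2, 3] [ 0.59825082  0.21366981 -0.06156835] -3.5276064566254943 0.4160647346278403 [0.5, 0.67]
[0, 1, 2, 3] [ 0.59804499  0.21413486 -0.05637216] -3.229886732063036 8.585420036102265 [3.02, 0.67, 0.54, 0.65]
knob [0.59269247 0.11928577 0.085     ]
knob [0.60339751 0.30898396 0.085     ]
blue [ 305  153   54   53 2221]
blue [ 0.56309229 -0.2658929 ] 0.3369924174755569
top blue rim centre px [[331.83211078 178.30139362]]
scene blue rim centre px [[251.88050199 145.12248167]]
```

View pics/cab.png

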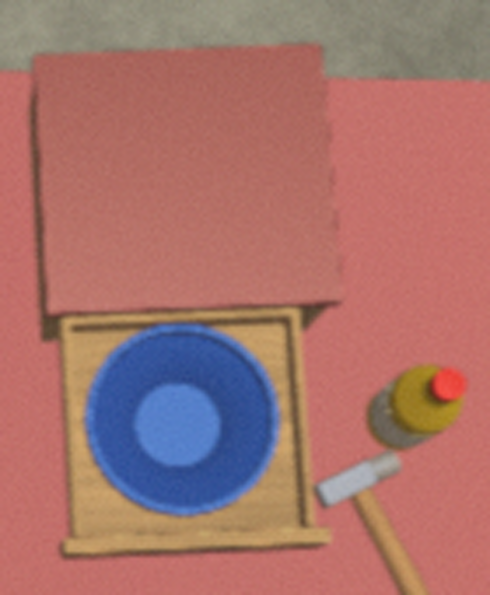

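View pics/lids.png

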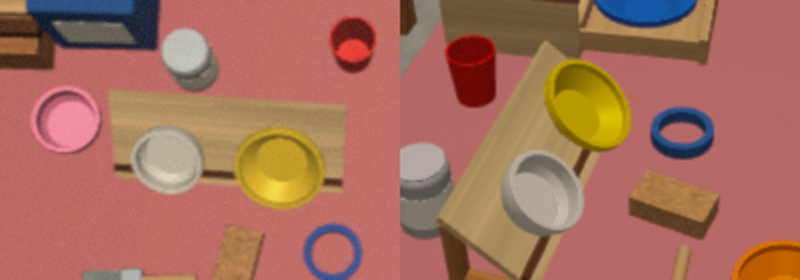

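The crops show the yellow lid (hollow to the robot) at the right of the rack, the white one at the left, and the pink and orange look-alikes elsewhere. Blue lies in the drawer, towards the rear. Roof front edge is about (293,149)-(377,146) and drawer front about (298,218)-(374,215).

```bash
python3 - <<'E'
from h import *
for nm,uv,z in [('roofFL',(292.9,148.6),.144),('roofFR',(377.1,145.7),.144),('roofBL',(289.4,75.7),.144),('roofBR',(372,72.9),.144),('frontL',(297.7,218),.07),('frontR',(374.3,215.1),.07),('bottle cap',(408,169.5),.18),('cup',(256,105),.1),('rack FL',(137.5,178.7),.08),('rack FR',(252,185),.08),('rack BL',(135,136),.17),('rack BR',(253,143),.17)]:
    print(nm,backproj('top',uv,z).round(4))
# yellow mask debug
im=cv2.imread('pics/top0.png');h=cv2.cvtColor(im,cv2.COLOR_BGR2HSV);print(h[173,197:245:3].tolist())
E
```

```text
roofFL [ 0.6487 -0.1261  0.144 ]
roofFR [ 0.665  -0.4076  0.144 ]
roofBL [ 0.9044 -0.1108  0.144 ]
roofBR [ 0.9208 -0.3935  0.144 ]
frontL [ 0.4237 -0.1503  0.07  ]
frontR [ 0.4396 -0.4127  0.07  ]
bottle cap [ 0.5786 -0.4981  0.18  ]
cup [0.8127 0.0018 0.1   ]
rack FL [0.5461 0.4043 0.08  ]
rack FR [0.5331 0.009  0.08  ]
rack BL [0.6731 0.3976 0.17  ]
rack BR [0.6582 0.0072 0.17  ]
[[21, 167, 182], [23, 198, 162], [23, 198, 184], [22, 201, 193], [23, 193, 202], [23, 207, 191], [22, 203, 193], [23, 202, 197], [23, 204, 191], [23, 203, 193], [23, 203, 195], [23, 203, 193], [23, 205, 173], [23, 196, 155], [23, 195, 174], [19, 146, 170]]
```

```bash
cat >> h.py <<'E'
def state():
    o=telemetry.get_obs();print('t',round(o['time_s'],2),'tcp',(np.array(o['tool_pos'])*1e3).round(1),'rot',np.round(o['tool_rot'],1),'F',np.round(o['force'],1),'w',round(o['grip_width']*1e3,1),'gf',round(float(np.max(o['grasp_force'])),1),'j7',round(o['qpos'][6],1));return o
def rel(x,y,z,yaw,o=None):
    o=o or state();y0=np.radians(o['tool_rot'][2]);d=(np.array([x,y,z])-o['tool_pos'])*1e3
    print('tool shift mm',round(d[0]*np.cos(y0)+d[1]*np.sin(y0),1),round(d[0]*np.sin(y0)-d[1]*np.cos(y0),1),round(-d[2],1),'turn rad',round(-((np.radians(yaw)-y0+np.pi)%(2*np.pi)-np.pi),3))
E
sed -i "s/(H>22)&(H<34)&(S>170)/(H>19)\&(H<34)\&(S>170)/" h.py
python3 - <<'E'
from h import *
im={n:cv2.imread(f'pics/{n}0.png') for n in('scene','top')}
cal={n:cams.calibration(n) for n in im}
D=[('top',(220,173),'yellow',-1,.076),('top',(164,170),'white',1,.060),('scene',(224,203),'yellow',-1,.076),('scene',(202,247),'white',1,.060)]
C=[contour(im[n],s,k,45) for n,s,k,_,_ in D];print([c[1].tolist() for c in C])
def f(p,idx=range(4)):
    r=[]
    for i in idx:
        n,_,_,sd,rad=D[i];A,o=lidpose(*p,sd);e=np.array(res(C[i][0],proj(n,rings(rad)@A.T+o,cal[n])));r+=list(e/np.sqrt(len(e)))
    return r
for idx in((0,1),(2,3),range(4)):
    s=least_squares(f,[.6,.2,0],args=(idx,),loss='soft_l1',diff_step=1e-4);print(list(idx),s.x,np.degrees(s.x[2]),s.cost)
for sd in(-1,1):print('knob',lidpose(*s.x,sd)[1])
rel(.556,.047,.25,177)
E
```

```text
[[197, 154, 45, 40, 1418], [147, 154, 34, 32, 855], [202, 179, 43, 47, 1480], [181, 226, 40, 42, 1288]]
[0, 1] [ 0.59681924  0.21187543 -0.05479716] -3.1396461024026356 0.254537529569725
[2, 3] [ 0.59808339  0.21370861 -0.06325487] -3.624237019377955 0.3973350007212919
[0, 1, 2, 3] [ 0.59777301  0.21273675 -0.06051657] -3.4673437667763953 0.8061321763716036
knob [0.59202744 0.11791066 0.085     ]
knob [0.60351857 0.30756285 0.085     ]
t 0.1 tcp [ 291.1 -580.6  221.6] rot [-179.9    0.    26.6] F [-0.1  0.9 -0.6] w 86.8 gf 0.0 j7 -3.3
tool shift mm 518.1 -442.3 -28.4 turn rad -2.624
```

Call:
arm_command:
  series: "10 -8 -8 0 0;20 -17 -10 0 0;28 -24 -10 0 0;28 -24 -10 0 0;28 -24 -10 0 0;28 -24 0 0 0;28 -24 0 0 0;28 -24 0 0 0;28 -24 0 0 0;28 -24 0 0 0;28 -24 0 0 0;28 -24 0 0 0;28 -24 0 0 0;28 -24 0 0 0;28 -24 0 0 0;28 -24 0 0 0;28 -24 0 0 0;28 -24 0 0 0;28 -24 0 0 0;12 -9 0 0 0"
  squeeze: 50

```text
time_s: 1.77
tool_pos: [0.5562, 0.0537, 0.2712]
tool_rot: [-179.9, -0.1, 27.1]
force: [-0.3, 0.6, -0.5]
grip_width: 0.0871
grasp_force: 0.0
```

Call:
arm_command:
  series: "0 0 0 -0.12 0;0 0 0 -0.12 0;0 0 0 -0.12 0;0 0 0 -0.12 0;0 0 0 -0.12 0;0 0 0 -0.12 0;0 0 0 -0.12 0;0 0 0 -0.12 0;0 0 0 -0.12 0;0 0 0 -0.12 0;0 0 0 -0.12 0;0 0 0 -0.12 0;0 0 0 -0.12 0;0 0 0 -0.12 0;0 0 0 -0.12 0;0 0 0 -0.12 0;0 0 0 -0.12 0;0 0 0 -0.12 0;0 0 0 -0.12 0;0 0 0 -0.12 0"

```text
time_s: 3.43
tool_pos: [0.5555, 0.0471, 0.2709]
tool_rot: [-179.9, 0.0, 164.5]
force: [-1.0, -1.1, -0.2]
grip_width: 0.087
grasp_force: 0.0
```

```bash
python3 - <<'E'
from h import *
rel(.556,.046,.22,176.5)
E
```

```text
t 3.43 tcp [555.5  47.1 270.9] rot [-179.9    0.   164.5] F [-1.  -1.1 -0.2] w 87.0 gf 0.0 j7 60.8
tool shift mm -0.7 -1.0 50.9 turn rad -0.209
```

Call:
arm_command:
  series: "0 0 10 -0.105 0;0 0 15 -0.105 0;0 0 15 0 0;0 0 10 0 0;0 0 0 0 0;0 0 0 0 0"

```text
time_s: 3.93
tool_pos: [0.5558, 0.0466, 0.2206]
tool_rot: [-180.0, -0.0, 176.2]
force: [-0.1, -1.6, 0.1]
grip_width: 0.087
grasp_force: 0.0
```

```bash
cat >> h.py <<'E'
def wproj(P,o):
    c=cams.calibration('wrist');T=np.eye(4);T[:3,:3]=Ro.from_euler('xyz',o['tool_rot'],degrees=True).as_matrix();T[:3,3]=o['tool_pos']
    M=np.linalg.inv(T@c['hand_eye']);p=np.atleast_2d(P)@M[:3,:3].T+M[:3,3]
    rho=np.hypot(p[:,0],p[:,1]);th=np.arctan2(rho,p[:,2]);K=c['K']
    return np.c_[K[0,2]+K[0,0]*th*p[:,0]/rho,K[1,2]+K[1,1]*th*p[:,1]/rho]
E
python3 - <<'E'
from h import *
o=state();im=cams.read_camera('wrist');cv2.imwrite('pics/w1.png',im)
A,ok=lidpose(.59777,.21274,-.0605,-1)
for rad,z,c in((.076,.056,(255,0,0)),(.068,.056,(0,255,0)),(.0425,.018,(0,0,255))):
    cv2.polylines(im,[wproj(rings(rad,(z,))@A.T+ok,o).astype(int)],True,c,1)
cv2.imwrite('pics/w1o.png',im)
E
```

```text
t 3.93 tcp [555.8  46.6 220.6] rot [-180.    -0.   176.2] F [-0.1 -1.6  0.1] w 87.0 gf 0.0 j7 71.1
```

View pics/w1o.png

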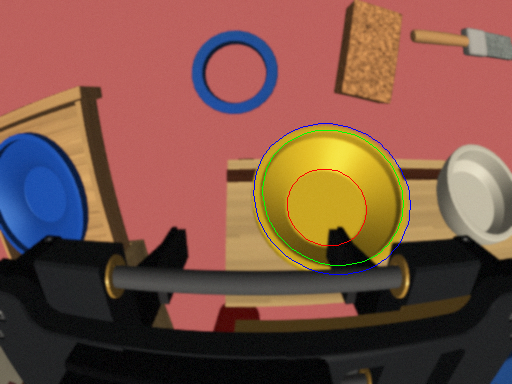

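The wrist view (overlay rings on the yellow lid near (330,205)) agrees with the fit to about 2 px. I'm descending to the side of the rim.

Call:
arm_command:
  series: "4 1.5 20 0 0;0 0 25 0 0;0 0 25 0 0;0 0 15 0 0;0 0 10 0 0;0 0 6.5 0 0;0 0 0 0 0;0 0 0 0 0"

```text
time_s: 4.65
tool_pos: [0.5531, 0.0482, 0.1199]
tool_rot: [180.0, 0.1, 176.2]
force: [0.5, 0.1, 0.2]
grip_width: 0.0872
grasp_force: 0.0
```

```bash
python3 - <<'E'
from h import *
rel(.5516,.0482,.119,176.5)
E
```

```text
t 4.65 tcp [553.1  48.2 119.9] rot [1.800e+02 1.000e-01 1.762e+02] F [0.5 0.1 0.2] w 87.2 gf 0.0 j7 67.5
tool shift mm 1.5 -0.1 0.9 turn rad -0.006
```

Call:
arm_command:
  series: "1.5 0 1 0 60;0 0 0 0 120;0 0 0 0 180;0 0 0 0 255;0 0 0 0 255;0 0 0 0 255;0 0 0 0 255;0 0 0 0 255;0 0 0 0 255;0 0 0 0 255;0 0 0 0 255;0 0 0 0 255"
  squeeze: 50

```text
time_s: 5.65
tool_pos: [0.5508, 0.0481, 0.118]
tool_rot: [-180.0, -0.0, 176.2]
force: [-0.7, -0.2, -0.2]
grip_width: 0.0151
grasp_force: 0.0
```

Call:
arm_command:
  series: "0 0 0 0 255;0 0 0 0 255;0 0 0 0 255;0 0 0 0 255;0 0 0 0 255"

```text
time_s: 6.07
tool_pos: [0.5505, 0.0478, 0.1178]
tool_rot: [-180.0, -0.0, 176.2]
force: [-1.1, -1.5, -0.8]
grip_width: 0.0073
grasp_force: 50.0
```

Call:
arm_command:
  series: "0 0 -3 0 255;0 0 -5 0 255;0 0 -10 0 255;0 0 -15 0 255;0 0 -20 0 255;0 0 -20 0 255;0 0 -25 0 255;0 0 -25 0 255;0 0 -25 0 255;0 0 -20 0 255;0 0 -12 0 255;0 0 0 0 255"

```text
time_s: 7.07
tool_pos: [0.5524, 0.0488, 0.3015]
tool_rot: [180.0, 0.3, 176.2]
force: [0.5, 0.1, -2.0]
grip_width: 0.007
grasp_force: 50.0
```

```bash
cat >> h.py <<'E'
def fitwrist(o,im,seed,kind,rad,p0,tilt_yaw,win=130):
    pass
def lidview(name,im,seed,kind,rad,c0,a0,o=None,win=60):
    "fit lid centre (origin) and axis (ax,ay) by outline; returns origin, axis"
    c,st=contour(im,seed,kind,win);cal=None if o else cams.calibration(name)
    def P(p):
        a=np.array([p[3],p[4],np.sqrt(max(0.01,1-p[3]**2-p[4]**2))]);A=Ro.align_vectors([a],[[0,0,1]])[0].as_matrix()
        return rings(rad)@A.T+p[:3]
    return c,st,P
E
python3 - <<'E'
from h import *
o=state()
S=cams.read_camera('scene');W=cams.read_camera('wrist')
p=proj('scene',[o['tool_pos']])[0].astype(int);print(p)
x,y=np.clip(p[0]-90,0,512-180),np.clip(p[1]-90,0,384-180)
b=cv2.resize(S[y:y+180,x:x+180],(400,400));w=cv2.resize(W[84:384,106:406],(400,400))
cv2.imwrite('pics/l1.png',np.hstack([b,w]))
E
```

```text
t 7.07 tcp [552.4  48.8 301.5] rot [180.    0.3 176.2] F [ 0.5  0.1 -2. ] w 7.0 gf 50.0 j7 72.8
[231 140]
```

View pics/l1.png

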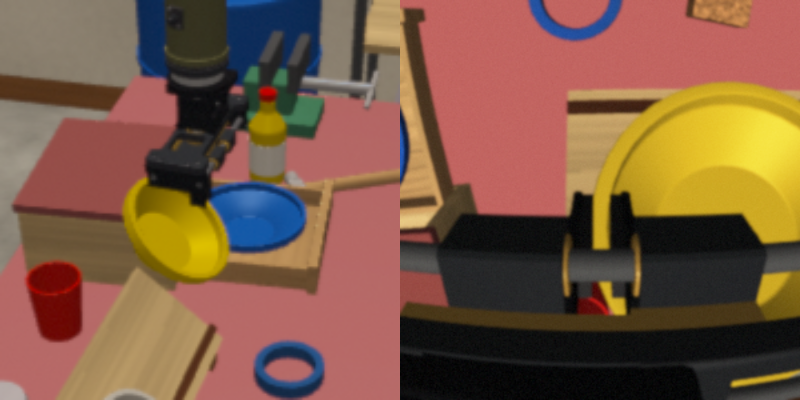

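The lid is held by its side rim, still tilted 40°. Next I turn it half round and level it against the cabinet's roof edge.

Call:
arm_command:
  series: "0 0 0 0.06 255;0 0 0 0.12 255;0 0 0 0.12 255;0 0 0 0.12 255;0 0 0 0.12 255;0 0 0 0.12 255;0 0 0 0.12 255;0 0 0 0.12 255;0 0 0 0.12 255;0 0 0 0.12 255;0 0 0 0.12 255;0 0 0 0.12 255;0 0 0 0.12 255;0 0 0 0.12 255;0 0 0 0.12 255;0 0 0 0.12 255;0 0 0 0.12 255;0 0 0 0.12 255;0 0 0 0.12 255;0 0 0 0.12 255"

```text
time_s: 8.83
tool_pos: [0.5499, 0.0481, 0.2958]
tool_rot: [-179.8, 0.1, 41.8]
force: [0.3, 0.1, -3.0]
grip_width: 0.0074
grasp_force: 50.0
```

Call:
arm_command:
  series: "0 0 0 0.12 255;0 0 0 0.12 255;0 0 0 0.12 255;0 0 0 0.12 255;0 0 0 0.12 255;0 0 0 0.06 255;2 10 0 0 255;3 20 0 0 255;5 25 0 0 255;5 25 0 0 255;5 25 0 0 255;5 25 0 0 255;5 25 0 0 255;5 25 0 0 255;5 25 0 0 255;4 20 0 0 255;3 15 0 0 255;0 9 0 0 255;0 0 0 0 255;0 0 0 0 255"

```text
time_s: 10.5
tool_pos: [0.6161, -0.1961, 0.2974]
tool_rot: [-179.9, 0.1, 4.3]
force: [0.5, 0.5, -2.2]
grip_width: 0.0071
grasp_force: 50.0
```

```bash
python3 - <<'E'
from h import *
rel(.6139,-.1974,.2,3.3)
E
```

```text
t 10.5 tcp [ 616.1 -196.1  297.4] rot [-1.799e+02  1.000e-01  4.300e+00] F [ 0.5  0.5 -2.2] w 7.1 gf 50.0 j7 -76.3
tool shift mm -2.3 1.2 97.4 turn rad 0.018
```

Call:
arm_command:
  series: "-2 1 20 0.018 255;0 0 25 0 255;0 0 25 0 255;0 0 15 0 255;0 0 7 0 255;0 0 0 0 255;0 0 2 0 255;0 0 2 0 255;0 0 2 0 255;0 0 0 0 255"

```text
time_s: 11.33
tool_pos: [0.6148, -0.1978, 0.2007]
tool_rot: [180.0, -0.1, 3.3]
force: [-0.6, -0.4, -1.5]
grip_width: 0.0074
grasp_force: 50.0
```

Call:
arm_command:
  series: "0 0 2 0 255;0 0 2 0 255;0 0 2 0 255;0 0 0 0 255"

```text
time_s: 11.67
tool_pos: [0.6143, -0.1973, 0.1943]
tool_rot: [-180.0, 0.0, 3.3]
force: [-1.4, 1.4, 2.0]
grip_width: 0.0077
grasp_force: 50.0
```

Call:
arm_command:
  series: "0 0 1.5 0 255;0 0 1.5 0 255;0 0 1.5 0 255;0 0 0 0 255"

```text
time_s: 12.0
tool_pos: [0.6139, -0.1956, 0.1917]
tool_rot: [-179.9, 0.1, 3.3]
force: [-7.5, 6.9, 11.5]
grip_width: 0.0073
grasp_force: 50.5
```

Call:
arm_command:
  series: "0 0 1.5 0 255;0 0 1.5 0 255;0 0 1.5 0 255;0 0 0 0 255"

```text
time_s: 12.33
tool_pos: [0.6134, -0.1935, 0.1885]
tool_rot: [-179.8, 0.1, 3.4]
force: [-12.2, 9.6, 17.7]
grip_width: 0.0075
grasp_force: 51.0
```

Call:
arm_command:
  series: "0 0 0 0 255;0 0 0 0 255;0 0 0 0 255"
  squeeze: 22

```text
time_s: 12.58
tool_pos: [0.6138, -0.1954, 0.1869]
tool_rot: [-179.9, 0.1, 3.3]
force: [-6.6, 5.4, 9.4]
grip_width: 0.0081
grasp_force: 21.9
```

```bash
python3 - <<'E'
from h import *
o=state()
S=cams.read_camera('scene');W=cams.read_camera('wrist')
p=proj('scene',[o['tool_pos']])[0].astype(int)
x,y=np.clip(p[0]-70,0,512-140),np.clip(p[1]-70,0,384-140)
b=cv2.resize(S[y:y+140,x:x+140],(400,400),interpolation=cv2.INTER_CUBIC);w=cv2.resize(W,(400,300))
cv2.imwrite('pics/l2.png',np.hstack([b,np.vstack([w,np.zeros((100,400,3),np.uint8)])]))
E
```

```text
t 12.58 tcp [ 613.8 -195.4  186.9] rot [-1.799e+02  1.000e-01  3.300e+00] F [-6.6  5.4  9.4] w 8.1 gf 21.9 j7 -78.3
```

View pics/l2.png

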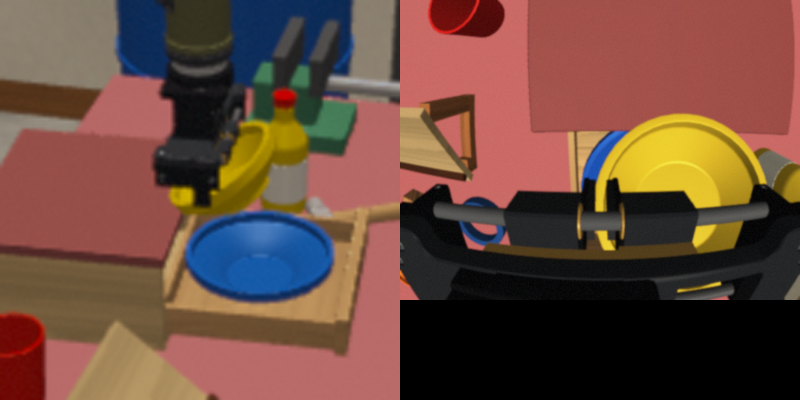

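Call:
arm_command:
  series: "0 0 1 0 255;0 0 1 0 255;-1 0 1 0 255;-1 0 1 0 255;-1 0 1 0 255;0 0 0 0 255"

```text
time_s: 13.18
tool_pos: [0.6098, -0.1952, 0.1812]
tool_rot: [-179.8, 0.2, 3.3]
force: [-9.2, 5.8, 8.5]
grip_width: 0.0082
grasp_force: 22.1
```

Call:
arm_command:
  series: "-2 0 1 0 255;-2 0 1 0 255;-2 0 1 0 255;-2 0 1 0 255;0 0 0 0 255"

```text
time_s: 13.6
tool_pos: [0.6026, -0.1986, 0.1763]
tool_rot: [180.0, 0.1, 3.2]
force: [-3.3, 1.4, 4.6]
grip_width: 0.0076
grasp_force: 22.0
```

Call:
arm_command:
  series: "-2 0 1.5 0 255;-2 0 1.5 0 255;0 0 1.5 0 255;0 0 1.5 0 255;0 0 1.5 0 255;0 0 0 0 255"

```text
time_s: 14.1
tool_pos: [0.5984, -0.1984, 0.1677]
tool_rot: [-179.9, 0.2, 3.3]
force: [-5.7, 0.2, 2.3]
grip_width: 0.0078
grasp_force: 22.2
```

Call:
arm_command:
  series: "0 0 1.5 0 255;0 0 1 0 255;0 0 0 0 255"

```text
time_s: 14.35
tool_pos: [0.598, -0.1979, 0.1652]
tool_rot: [-179.9, 0.2, 3.3]
force: [-7.0, 2.4, 3.7]
grip_width: 0.0076
grasp_force: 22.3
```

```bash
cat >> h.py <<'E'
def tiltfit(kind,rad,win=150,seed=(330,230)):
    "held lid: outline in wrist view; tilt about tool y (pitch deg), roll, with centre free"
    o=state();im=cams.read_camera('wrist');cv2.imwrite('pics/tilt.png',im)
    h=cv2.cvtColor(im,cv2.COLOR_BGR2HSV).astype(int);H,S,V=h[...,0],h[...,1],h[...,2]
    m=((H>19)&(H<34)&(S>150)&(V>60) if kind=='yellow' else (S<50)&(V>110)).astype(np.uint8)
    m=cv2.morphologyEx(m,cv2.MORPH_OPEN,np.ones((3,3)));n,l,s,c=cv2.connectedComponentsWithStats(m);i=1+s[1:,4].argmax()
    hl=cv2.convexHull(cv2.findContours((l==i).astype(np.uint8),cv2.RETR_EXTERNAL,cv2.CHAIN_APPROX_NONE)[0][0])[:,0]
    hl=np.array([q for q in hl if q[1]<238 and q[0]>260]);print(s[i],len(hl))
    T=Ro.from_euler('xyz',o['tool_rot'],degrees=True).as_matrix()
    def f(p):
        L=Ro.from_euler('z',o['tool_rot'][2],degrees=True)*Ro.from_euler('yx',p[:2],degrees=True)
        piv=o['tool_pos']+T@np.array([p[2]*1e-3,0,-.007])          # pivot
        P=L.apply(rings(rad)-[0,rad-.004,.050]*np.array([1,-1,1]))if 0 else L.apply(rings(rad)+[0,-(rad-.004),-.050])+piv
        return res(hl,wproj(P,o))
    best=min((least_squares(f,[a,0,-5],loss='soft_l1',diff_step=1e-3) for a in(0,15,30)),key=lambda s:s.cost)
    print('tilt deg (low side to +tool x), roll, pivot dx mm',best.x.round(1),'rms',np.std(best.fun).round(2));return best.x
E
python3 - <<'E'
from h import *
tiltfit('yellow',.076)
E
```

```text
t 14.35 tcp [ 598.  -197.9  165.2] rot [-179.9    0.2    3.3] F [-7.   2.4  3.7] w 7.6 gf 22.3 j7 -77.7
[  249   139   230   133 19944] 29
tilt deg (low side to +tool x), roll, pivot dx mm [  1.5   1.  -10.2] rms 5.38
```

```bash
sed -i 's/q\[0\]>260\])/q[0]>255 and q[0]<425])/' h.py
sed -i 's/;return best.x/\n    L=Ro.from_euler("z",o["tool_rot"][2],degrees=True)*Ro.from_euler("yx",best.x[:2],degrees=True);piv=o["tool_pos"]+T@np.array([best.x[2]*1e-3,0,-.007])\n    for rr,z,c in((rad,.056,(255,0,0)),(.0425 if rad>.07 else .0425,.018,(0,0,255))):cv2.polylines(im,[wproj(L.apply(rings(rr,(z,))+[0,-(rad-.004),-.050])+piv,o).astype(int)],True,c,1)\n    cv2.imwrite("pics\/tilto.png",im);return best.x/' h.py
python3 - <<'E'
from h import *
tiltfit('yellow',.076)
E
```

```text
t 14.4 tcp [ 598.  -197.9  165.3] rot [-179.9    0.2    3.3] F [-6.8  2.9  4.5] w 7.5 gf 22.3 j7 -77.7
[  249   139   229   133 19996] 20
tilt deg (low side to +tool x), roll, pivot dx mm [ 11.    1.9 -10.2] rms 0.32
```

View pics/tilto.png

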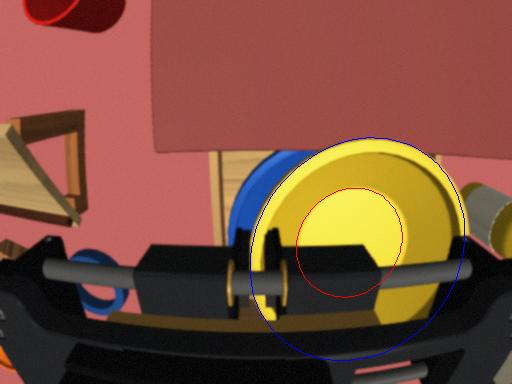

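The overlay fits the rim and the floor disc: the tilt is down to 11°. I'll lower a little more, then measure again.

Call:
arm_command:
  series: "0 0 1.5 0 255;0 0 1.5 0 255;0 0 1.5 0 255;0 0 0 0 255"

```text
time_s: 14.78
tool_pos: [0.5971, -0.1974, 0.1603]
tool_rot: [-179.8, 0.3, 3.3]
force: [-8.7, 4.0, 3.7]
grip_width: 0.0077
grasp_force: 22.7
```

```bash
python3 - <<'E'
from h import *
tiltfit('yellow',.076)
E
```

```text
t 14.78 tcp [ 597.1 -197.4  160.3] rot [-179.8    0.3    3.3] F [-8.7  4.   3.7] w 7.7 gf 22.7 j7 -77.8
[  249   142   233   130 19710] 18
tilt deg (low side to +tool x), roll, pivot dx mm [ 13.9   0.  -10.8] rms 0.66
```

Call:
arm_command:
  series: "-1 0 -5 0 255;0 0 -10 0 255;5 0 0 0 255;6 0 0 0 255;0 0 2 0 255;0 0 2 0 255;0 0 1.5 0 255;0 0 1.5 0 255;0 0 1.5 0 255;0 0 0 0 255"

```text
time_s: 15.67
tool_pos: [0.609, -0.1952, 0.1683]
tool_rot: [-179.8, 0.1, 3.4]
force: [-7.2, 4.8, 6.2]
grip_width: 0.0079
grasp_force: 23.0
```

Call:
arm_command:
  series: "0 0 1 0 255;0 0 1 0 255;0 0 1 0 255;0 0 0 0 255"

```text
time_s: 16.0
tool_pos: [0.6088, -0.1944, 0.1654]
tool_rot: [-179.8, 0.2, 3.4]
force: [-7.7, 6.6, 7.2]
grip_width: 0.0081
grasp_force: 23.4
```

```bash
python3 - <<'E'
from h import *
tiltfit('yellow',.076)
E
```

```text
t 16.0 tcp [ 608.8 -194.4  165.4] rot [-179.8    0.2    3.4] F [-7.7  6.6  7.2] w 8.1 gf 23.4 j7 -78.3
[  249   142   231   130 20131] 19
tilt deg (low side to +tool x), roll, pivot dx mm [  4.7   0.1 -11.3] rms 0.45
```

```bash
python3 - <<'E'
from h import *
im=cv2.imread('pics/scene0.png');cb,st=contour(im,(253,148),'blue',40);print(st)
def g(p):return res(cb,proj('scene',rings(.096)+[p[0],p[1],.022]))
s=least_squares(g,[.563,-.266],loss='soft_l1',f_scale=.5,diff_step=1e-4);print('blue',s.x,np.round(s.fun,1))
rel(.5701,-.1935,.16,3.3)
E
```

```text
[ 227  132   51   31 1263]
blue [ 0.56203687 -0.26956823] [0.4 0.5 0.4 0.3 0.2 0.2 0.5 0.5 0.6 0.4 0.6 0.4 0.3 0.5 0.4 0.7 0.  0.1
 0.4 0.3 0.3 0.4 0.4 0.5 0.7]
t 16.05 tcp [ 608.8 -194.4  165.5] rot [-1.798e+02  1.000e-01  3.400e+00] F [-7.5  7.   6.6] w 7.8 gf 23.4 j7 -78.3
tool shift mm -38.6 -3.2 5.5 turn rad 0.002
```

Call:
arm_command:
  series: "0 0 -5 0 255;-5 0 -10 0 255;-10 0 0 0 255;-12 0 0 0 255;-10 0 0 0 255;0 0 0 0 255;0 0 0 0 255"

```text
time_s: 16.63
tool_pos: [0.572, -0.2009, 0.18]
tool_rot: [180.0, -0.0, 3.2]
force: [0.6, 0.8, -2.1]
grip_width: 0.0078
grasp_force: 22.2
```

```bash
cat >> h.py <<'E'
def bluefit(kind='blue',rad=.096,z=.022,p0=(.563,-.2668),ymax=235,xmax=500):
    o=state();im=cams.read_camera('wrist')
    c,st=contour(im,(280,200),kind,200);c=np.array([q for q in c if q[1]<ymax and 215<q[0]<xmax]);print(st,c.astype(int).tolist())
    s=least_squares(lambda p:res(c,wproj(rings(rad)+[p[0],p[1],z],o)),p0,loss='soft_l1',f_scale=.7,diff_step=1e-4);print('centre',s.x.round(4),np.round(s.fun,1));return s.x
E
python3 - <<'E'
from h import *
tiltfit('yellow',.076)
bluefit()
E
```

```text
t 16.63 tcp [ 572.  -200.9  180. ] rot [180.   -0.    3.2] F [ 0.6  0.8 -2.1] w 7.8 gf 22.2 j7 -75.9
[  249   135   223   137 20523] 18
tilt deg (low side to +tool x), roll, pivot dx mm [ 9.1  0.  -6.7] rms 0.94
t 16.68 tcp [ 572.6 -200.5  180.1] rot [180.   -0.    3.2] F [ 0.7 -0.2 -2.1] w 7.5 gf 22.2 j7 -75.9
[ 228  111  159  125 6561] [[337, 111], [354, 112], [372, 121], [381, 127], [386, 132], [386, 134], [249, 230], [232, 233], [230, 227], [228, 218], [228, 194], [229, 186], [233, 173], [235, 167], [242, 154], [244, 151], [250, 143], [262, 131], [266, 128], [273, 123], [276, 121], [284, 117], [289, 115], [300, 111]]
centre [ 0.5607 -0.2686] [ 1.8 -0.7  0.3  0.3  0.9  2.3 17.9  0.9  0.7  0.4  0.3 -0.2 -0.1 -0.4
 -0.1 -0.1 -0.1 -0.1  0.1 -0.1 -0.3 -0.1 -0.  -0.4]
```

Call:
arm_command:
  series: "-6 -5 10 0 255;0 0 15 0 255;0 0 20 0 255;0 0 15 0 255;0 0 8 0 255;0 0 4 0 255;0 0 2 0 255;0 0 0 0 255"

```text
time_s: 17.4
tool_pos: [0.5667, -0.1956, 0.1063]
tool_rot: [180.0, -0.0, 3.3]
force: [0.3, -0.1, -1.8]
grip_width: 0.0079
grasp_force: 22.2
```

```bash
python3 - <<'E'
from h import *
rel(.5661,-.1959,.083,3.3)
tiltfit('yellow',.076)
E
```

```text
t 17.4 tcp [ 566.7 -195.6  106.3] rot [180.   -0.    3.3] F [ 0.3 -0.1 -1.8] w 7.9 gf 22.2 j7 -77.4
tool shift mm -0.6 0.3 23.3 turn rad -0.001
t 17.4 tcp [ 566.7 -195.6  106.3] rot [180.   -0.    3.3] F [ 0.3 -0.1 -1.8] w 7.9 gf 22.2 j7 -77.4
[  249   135   212   137 20222] 21
tilt deg (low side to +tool x), roll, pivot dx mm [ 6.1  6.2 -8.7] rms 0.23
```

Call:
arm_command:
  series: "0 0 3 0 255;0 0 3 0 255;0 0 2 0 255;0 0 2 0 255;0 0 1 0 255;0 0 0 0 255"

```text
time_s: 17.95
tool_pos: [0.566, -0.1955, 0.0947]
tool_rot: [-180.0, 0.0, 3.3]
force: [0.4, 0.7, -1.1]
grip_width: 0.0076
grasp_force: 22.2
```

Call:
arm_command:
  series: "0 0 1 0 255;0 0 1 0 255;0 0 1 0 255;0 0 1 0 255;0 0 0 0 255"

```text
time_s: 18.37
tool_pos: [0.5663, -0.1951, 0.0912]
tool_rot: [-180.0, -0.0, 3.3]
force: [-1.3, 0.6, 0.3]
grip_width: 0.0081
grasp_force: 22.0
```

Call:
arm_command:
  series: "0 0 1 0 255;0 0 1 0 255;0 0 1 0 255;0 0 0 0 255"

```text
time_s: 18.7
tool_pos: [0.5665, -0.1942, 0.0888]
tool_rot: [-179.9, -0.0, 3.3]
force: [-2.6, 5.1, 5.5]
grip_width: 0.0077
grasp_force: 22.2
```

Call:
arm_command:
  series: "0 0 1 0 255;0 0 1 0 255;0 0 0 0 255"

```text
time_s: 18.95
tool_pos: [0.5672, -0.1932, 0.0877]
tool_rot: [-179.9, -0.1, 3.4]
force: [-3.2, 6.8, 10.1]
grip_width: 0.0074
grasp_force: 22.4
```

```bash
python3 - <<'E'
from h import *
tiltfit('yellow',.076)
bluefit()
E
```

```text
t 18.95 tcp [ 567.2 -193.2   87.7] rot [-1.799e+02 -1.000e-01  3.400e+00] F [-3.2  6.8 10.1] w 7.4 gf 22.4 j7 -77.9
[  249   137   219   135 20407] 22
tilt deg (low side to +tool x), roll, pivot dx mm [13.2  0.  -7.9] rms 0.67
t 19.0 tcp [ 567.2 -193.3   87.8] rot [-1.799e+02 -1.000e-01  3.400e+00] F [-3.   6.6  9.5] w 7.7 gf 22.3 j7 -77.9
[ 225  105  250  142 9079] [[361, 105], [377, 106], [401, 108], [405, 109], [410, 111], [416, 114], [427, 120], [430, 122], [440, 130], [447, 137], [452, 143], [455, 147], [457, 150], [465, 163], [467, 167], [471, 179], [472, 184], [474, 196], [474, 219], [473, 227], [472, 233], [225, 234], [227, 221], [228, 215], [229, 211], [233, 198], [236, 190], [244, 174], [247, 169], [259, 153], [276, 136], [280, 133], [290, 126], [296, 122], [310, 115], [317, 112], [326, 109], [340, 105]]
centre [ 0.5613 -0.2682] [ 0.9  1.3 -0.8 -1.  -0.8 -0.2 -0.2 -0.   0.2  0.4  0.6  0.7  0.7  0.
 -0.2 -0.1  0.2  0.1  0.4  0.4  0.4  0.4  0.4 -0.  -0.   0.2  0.2  0.2
  0.2  0.2 -0.1  0.   0.1 -0.2 -0.1 -0.3 -0.3 -0.9]
```

Call:
arm_command:
  series: "0 0 0 0 255;0 0 0 0 255;0 0 0 0 255"
  squeeze: 10

```text
time_s: 19.3
tool_pos: [0.567, -0.1932, 0.0875]
tool_rot: [-179.9, -0.1, 3.3]
force: [-2.9, 6.1, 7.6]
grip_width: 0.0081
grasp_force: 10.1
```

```bash
python3 - <<'E'
from h import *
tiltfit('yellow',.076)
E
```

```text
t 19.3 tcp [ 567.  -193.2   87.5] rot [-1.799e+02 -1.000e-01  3.300e+00] F [-2.9  6.1  7.6] w 8.1 gf 10.1 j7 -77.9
[  249   137   219   135 20415] 24
tilt deg (low side to +tool x), roll, pivot dx mm [ 6.   2.6 -9.1] rms 0.29
```

View pics/tilto.png

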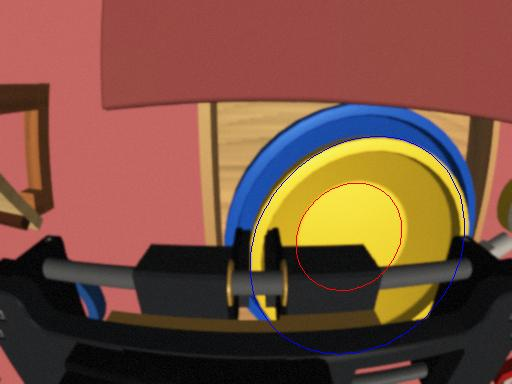

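The yellow lid is nearly seated, still slightly tilted with its knob edge on the floor. I continue down in small steps with a light grip.

Call:
arm_command:
  series: "0 -1 1 0 255;0 0 1 0 255;0 0 0 0 255;0 0 0 0 255"

```text
time_s: 19.68
tool_pos: [0.5674, -0.1917, 0.0859]
tool_rot: [-179.9, -0.1, 3.4]
force: [-2.9, 7.5, 9.7]
grip_width: 0.0081
grasp_force: 10.2
```

Call:
arm_command:
  series: "0 0 1 0 255;0 0 0 0 255;0 0 0 0 255"

```text
time_s: 19.93
tool_pos: [0.5676, -0.191, 0.0852]
tool_rot: [-179.8, -0.1, 3.4]
force: [-3.6, 8.4, 12.5]
grip_width: 0.0078
grasp_force: 10.3
```

```bash
python3 - <<'E'
from h import *
tiltfit('yellow',.076)
E
```

```text
t 19.93 tcp [ 567.6 -191.    85.2] rot [-1.798e+02 -1.000e-01  3.400e+00] F [-3.6  8.4 12.5] w 7.8 gf 10.3 j7 -78.0
[  249   138   224   134 20470] 23
tilt deg (low side to +tool x), roll, pivot dx mm [ 5.7  1.  -9.5] rms 0.35
```

```bash
cat >> h.py <<'E'
def free(kind,rad,z0,c0=(.5613,-.2675),ymax=238,xmin=255,xmax=440):
    "free 5-dof fit of a lid (x,y,z,pitch,roll about world-ish axes)"
    o=state();im=cams.read_camera('wrist');c,st=contour(im,(340,220),kind,130)
    c=np.array([q for q in c if q[1]<ymax and xmin<q[0]<xmax])
    def P(p,fixed=False):
        a=Ro.from_euler('yx',p[3:5],degrees=True);return wproj(a.apply(rings(rad))+p[:3],o)
    for nm,f,x in(('level@z0',lambda q:[*q,z0,0,0],[*c0]),('level',lambda q:[*q,0,0],[*c0,z0]),('free',lambda q:q,[*c0,z0,0,0])):
        s=least_squares(lambda q:res(c,P(f(q))),x,loss='soft_l1',f_scale=.7,x_scale=[.01]*min(3,len(x))+[5]*(len(x)-min(3,len(x))),diff_step=1e-4 if len(x)<4 else None);print(nm,s.x.round(4),'rms',np.sqrt(np.mean(s.fun**2)).round(2))
E
python3 - <<'E'
from h import *
free('yellow',.076,.040)
o=telemetry.get_obs();print(o['wrist_torque'])
E
```

```text
t 19.98 tcp [ 567.7 -191.    85.3] rot [-1.798e+02 -1.000e-01  3.400e+00] F [-2.6  8.1 11.7] w 8.1 gf 10.3 j7 -78.0
level@z0 [ 0.5621 -0.2631] rms 0.25
level [ 0.5621 -0.2629  0.0407] rms 0.24
free [ 0.5621 -0.2632  0.0396  0.     -0.0009] rms 0.26
[1.86790059 0.76602995 0.02061897]
```

Call:
arm_command:
  series: "0 -1.5 -1 0 255;0 -1.5 -1 0 255;0 -1 -1 0 255;0 0 0 0 255"

```text
time_s: 20.37
tool_pos: [0.5663, -0.1916, 0.0863]
tool_rot: [179.9, -0.1, 3.2]
force: [-0.2, 0.2, 2.1]
grip_width: 0.0079
grasp_force: 9.9
```

```bash
python3 - <<'E'
from h import *
free('yellow',.076,.040)
bluefit()
E
```

```text
t 20.37 tcp [ 566.3 -191.6   86.3] rot [ 1.799e+02 -1.000e-01  3.200e+00] F [-0.2  0.2  2.1] w 7.9 gf 9.9 j7 -78.3
level@z0 [ 0.5611 -0.2638] rms 0.26
level [ 0.5611 -0.2637  0.0403] rms 0.25
free [ 0.5611 -0.2639  0.0398  0.      0.    ] rms 0.26
t 20.42 tcp [ 566.3 -191.5   86.2] rot [ 1.799e+02 -1.000e-01  3.200e+00] F [ 0.1 -0.1  1.7] w 7.9 gf 9.9 j7 -78.3
[ 228  103  250  144 9215] [[367, 103], [392, 105], [402, 106], [407, 107], [414, 110], [420, 113], [431, 119], [435, 122], [441, 127], [452, 138], [456, 143], [459, 147], [468, 161], [470, 166], [473, 175], [474, 179], [475, 184], [477, 196], [477, 215], [476, 223], [475, 230], [474, 234], [228, 232], [230, 218], [231, 213], [232, 209], [237, 193], [239, 188], [242, 182], [249, 169], [261, 153], [281, 133], [297, 122], [300, 120], [310, 115], [319, 111], [328, 108], [335, 106], [347, 103]]
centre [ 0.5614 -0.2681] [ 0.3  0.6 -0.6 -1.  -0.5 -0.1 -0.2  0.1  0.5  0.6  0.7  0.6 -0.3 -0.1
  0.   0.1  0.3  0.1  0.4  0.6  0.5  0.7  0.7  0.2  0.1  0.1  0.2  0.2
  0.4  0.2  0.4 -0.1  0.1 -0.2 -0.  -0.2 -0.1 -0.2 -0.9]
```

Call:
arm_command:
  series: "0 1.5 0 0 255;0 1.5 0 0 255;0 1 0 0 255;0 0 0 0 255;0 0 0 0 255"

```text
time_s: 20.88
tool_pos: [0.5665, -0.1923, 0.0867]
tool_rot: [-179.8, -0.0, 3.3]
force: [-1.7, 4.8, 8.4]
grip_width: 0.0078
grasp_force: 10.0
```

Call:
arm_command:
  series: "0 0 0 0 240;0 0 0 0 200;0 0 0 0 160;0 0 0 0 130;0 0 0 0 100;0 0 0 0 80;0 0 0 0 80;0 0 0 0 80;0 0 0 0 80;0 0 0 0 80"

```text
time_s: 21.72
tool_pos: [0.5661, -0.1946, 0.086]
tool_rot: [180.0, 0.0, 3.3]
force: [0.3, -0.7, 0.1]
grip_width: 0.0567
grasp_force: 0.0
```

```bash
python3 - <<'E'
from h import *
free('yellow',.076,.040)
bluefit()
E
```

```text
t 21.72 tcp [ 566.1 -194.6   86. ] rot [180.    0.    3.3] F [ 0.3 -0.7  0.1] w 56.7 gf 0.0 j7 -78.0
level@z0 [ 0.5588 -0.2659] rms 0.22
level [ 0.5587 -0.2662  0.0389] rms 0.2
free [ 0.5587 -0.2661  0.0396  0.      0.    ] rms 0.21
t 21.77 tcp [ 566.2 -194.6   86. ] rot [180.    0.    3.3] F [ 0.   0.  -0.6] w 57.9 gf 0.0 j7 -78.0
[  223   102   252   170 11446] [[361, 102], [387, 104], [398, 105], [402, 106], [409, 109], [427, 118], [430, 120], [435, 124], [441, 129], [447, 135], [452, 141], [455, 145], [457, 148], [465, 161], [467, 165], [471, 177], [472, 181], [473, 186], [474, 193], [474, 220], [473, 228], [472, 234], [223, 232], [225, 218], [226, 213], [228, 206], [233, 191], [235, 186], [239, 178], [244, 169], [246, 166], [258, 150], [262, 146], [277, 132], [287, 125], [296, 119], [309, 113], [318, 109], [321, 108], [328, 106], [339, 103], [343, 102]]
centre [ 0.5613 -0.2681] [ 0.1  0.5 -0.8 -1.  -0.3 -0.2 -0.1  0.2  0.3  0.4  0.5  0.7  0.7  0.1
 -0.1  0.   0.1  0.2  0.3  0.6  0.5  0.4  0.6  0.3  0.1  0.2  0.2  0.2
  0.3  0.2  0.3  0.1  0.2 -0.   0.2 -0.3  0.2 -0.2 -0.3 -0.2 -0.7 -1.2]
```

Call:
arm_command:
  series: "0 0 -10 0 60;0 0 -20 0 40;0 0 -30 0 20;0 0 -30 0 0;0 -10 -30 0 0;0 -20 -30 0 0;2 -28 -20 0 0;2 -32 0 0 0;2 -32 0 0 0;2 -32 0 0 0;2 -32 0 0 0;2 -32 0 0 0;2 -32 0 0 0;2 -32 0 0 0;2 -32 0 0 0;2 -32 0 0 0;2 -32 0 0 0;2 -32 0 0 0;2 -32 0 0 0;2 -20 0 0 0"

```text
time_s: 23.48
tool_pos: [0.5666, 0.2725, 0.2571]
tool_rot: [-179.9, -0.0, 3.5]
force: [-1.2, 0.5, 0.4]
grip_width: 0.0869
grasp_force: 0.0
```

Call:
arm_command:
  series: "0 0 0 -0.06 0;0 0 0 -0.12 0;0 0 0 -0.12 0;0 0 0 -0.12 0;0 0 0 -0.12 0;0 0 0 -0.12 0;0 0 0 -0.12 0;0 0 0 -0.12 0;0 0 0 -0.12 0;0 0 0 -0.12 0;0 0 0 -0.12 0;0 0 0 -0.12 0;0 0 0 -0.12 0;0 0 0 -0.12 0;0 0 0 -0.12 0;0 0 0 -0.12 0;0 0 0 -0.12 0;0 0 0 -0.12 0;0 0 0 -0.12 0;0 0 0 -0.12 0"

```text
time_s: 25.15
tool_pos: [0.568, 0.268, 0.2568]
tool_rot: [180.0, 0.0, 137.6]
force: [0.2, 0.8, 0.3]
grip_width: 0.0873
grasp_force: 0.0
```

Call:
arm_command:
  series: "0 0 0 -0.12 0;0 0 0 -0.12 0;0 0 0 -0.12 0;0 0 0 -0.12 0;0 0 0 -0.12 0;0 0 0 -0.08 0;0 0 0 0 0;0 0 0 0 0"

```text
time_s: 25.82
tool_pos: [0.568, 0.2681, 0.2564]
tool_rot: [-180.0, 0.0, 176.1]
force: [-0.7, -0.6, 0.1]
grip_width: 0.087
grasp_force: 0.0
```

```bash
python3 - <<'E'
from h import *
rel(.5642,.2539,.22,176.5)
im=cams.read_camera('top');cv2.imwrite('pics/top1.png',im)
E
```

```text
t 25.82 tcp [568.  268.1 256.4] rot [-180.     0.   176.1] F [-0.7 -0.6  0.1] w 87.0 gf 0.0 j7 37.0
tool shift mm 2.8 -14.4 36.4 turn rad -0.006
```

Call:
arm_command:
  series: "3 -7 10 0 0;0 -7.5 25 0 0;0 0 30 0 0;0 0 30 0 0;0 0 20 0 0;0 0 12 0 0;0 0 7 0 0;0 0 3 0 0;0 0 0 0 0;0 0 0 0 0"

```text
time_s: 26.7
tool_pos: [0.5646, 0.2546, 0.1203]
tool_rot: [179.9, 0.1, 176.3]
force: [-0.3, -0.6, 0.2]
grip_width: 0.0869
grasp_force: 0.0
```

```bash
python3 - <<'E'
from h import *
rel(.5642,.2539,.119,176.5)
E
```

```text
t 26.7 tcp [564.6 254.6 120.3] rot [1.799e+02 1.000e-01 1.763e+02] F [-0.3 -0.6  0.2] w 86.9 gf 0.0 j7 34.5
tool shift mm 0.3 -0.7 1.3 turn rad -0.004
```

Call:
arm_command:
  series: "0 0 1.5 0 60;0 0 0 0 120;0 0 0 0 180;0 0 0 0 255;0 0 0 0 255;0 0 0 0 255;0 0 0 0 255;0 0 0 0 255;0 0 0 0 255;0 0 0 0 255;0 0 0 0 255;0 0 0 0 255;0 0 0 0 255;0 0 0 0 255;0 0 0 0 255;0 0 0 0 255;0 0 0 0 255"
  squeeze: 25

```text
time_s: 28.12
tool_pos: [0.5637, 0.2538, 0.1173]
tool_rot: [-180.0, -0.0, 176.3]
force: [-1.6, -1.4, -0.6]
grip_width: 0.0076
grasp_force: 25.0
```

Call:
arm_command:
  series: "0 0 -3 0 255;0 0 -5 0 255;0 0 -10 0 255;0 0 -15 0 255;0 0 -20 0 255;0 0 -20 0 255;0 0 -25 0 255;0 0 -25 0 255;0 0 -25 0 255;0 0 -20 0 255;0 0 -12 0 255;0 0 0 0 255"

```text
time_s: 29.12
tool_pos: [0.5647, 0.2555, 0.3015]
tool_rot: [179.8, 0.3, 176.3]
force: [0.7, 0.1, -1.2]
grip_width: 0.0077
grasp_force: 25.0
```

Call:
arm_command:
  series: "0 0 0 0.06 255;0 0 0 0.12 255;0 0 0 0.12 255;0 0 0 0.12 255;0 0 0 0.12 255;0 0 0 0.12 255;0 0 0 0.12 255;0 0 0 0.12 255;0 0 0 0.12 255;0 0 0 0.12 255;0 0 0 0.12 255;0 0 0 0.12 255;0 0 0 0.12 255;0 0 0 0.12 255;0 0 0 0.12 255;0 0 0 0.12 255;0 0 0 0.12 255;0 0 0 0.12 255;0 0 0 0.12 255;0 0 0 0.12 255"

```text
time_s: 30.78
tool_pos: [0.5635, 0.2539, 0.2961]
tool_rot: [-179.9, 0.1, 41.9]
force: [-0.1, -0.0, -2.3]
grip_width: 0.0075
grasp_force: 25.0
```

Call:
arm_command:
  series: "0 0 0 0.12 255;0 0 0 0.12 255;0 0 0 0.12 255;0 0 0 0.12 255;0 0 0 0.12 255;0 0 0 0.08 255;0 10 0 0 255;0 20 0 0 255;3 30 0 0 255;3 30 0 0 255;3 30 0 0 255;3 30 0 0 255;3 30 0 0 255;3 30 0 0 255;3 30 0 0 255;3 30 0 0 255;3 30 0 0 255;3 30 0 0 255;3 30 0 0 255;3 30 0 0 255"

```text
time_s: 32.45
tool_pos: [0.6213, -0.1357, 0.2967]
tool_rot: [-180.0, 0.1, 3.4]
force: [0.7, 0.3, -1.8]
grip_width: 0.0081
grasp_force: 25.0
```

Call:
arm_command:
  series: "0 30 0 0 255;0 25 0 0 255;0 15 0 0 255;0 8 0 0 255;0 0 0 0 255;0 0 0 0 255"

```text
time_s: 32.95
tool_pos: [0.6265, -0.2097, 0.2973]
tool_rot: [-179.9, 0.0, 3.4]
force: [0.1, 0.2, -0.8]
grip_width: 0.0076
grasp_force: 25.0
```

```bash
python3 - <<'E'
from h import *
rel(.6278,-.2127,.2,3.3)
E
```

```text
t 32.95 tcp [ 626.5 -209.7  297.3] rot [-179.9    0.     3.4] F [ 0.1  0.2 -0.8] w 7.6 gf 25.0 j7 -77.1
tool shift mm 1.1 3.1 97.3 turn rad 0.001
```

Call:
arm_command:
  series: "0 3 20 0 255;0 0 25 0 255;0 0 25 0 255;0 0 20 0 255;0 0 10 0 255;0 0 4 0 255;0 0 0 0 255;0 0 0 0 255"

```text
time_s: 33.62
tool_pos: [0.6275, -0.2134, 0.195]
tool_rot: [180.0, -0.1, 3.3]
force: [0.3, 0.2, -0.7]
grip_width: 0.0078
grasp_force: 25.0
```

```bash
python3 - <<'E'
from h import *
tiltfit('white',.060)
E
```

```text
t 33.62 tcp [ 627.5 -213.4  195. ] rot [ 1.8e+02 -1.0e-01  3.3e+00] F [ 0.3  0.2 -0.7] w 7.8 gf 25.0 j7 -77.9
[  250   161   193   110 12383] 23
tilt deg (low side to +tool x), roll, pivot dx mm [42.3  1.7 -2.1] rms 0.4
```

Call:
arm_command:
  series: "-3 0 2 0 255;0 0 3 0 255;0 0 3 0 255;0 0 2 0 255;0 0 0 0 255"
  squeeze: 18

```text
time_s: 34.08
tool_pos: [0.6234, -0.2125, 0.1857]
tool_rot: [-179.9, 0.0, 3.3]
force: [-5.4, 3.4, 9.5]
grip_width: 0.0079
grasp_force: 18.1
```

Call:
arm_command:
  series: "-1 0 1 0 255;-1 0 1 0 255;-1 0 1 0 255;-1.5 0 1 0 255;-1.5 0 1 0 255;-1.5 0 1 0 255;0 0 0 0 255"

```text
time_s: 34.67
tool_pos: [0.6154, -0.2138, 0.1792]
tool_rot: [-180.0, 0.1, 3.3]
force: [-5.1, 2.9, 6.6]
grip_width: 0.0076
grasp_force: 18.2
```

```bash
python3 - <<'E'
from h import *
tiltfit('white',.060)
E
```

```text
t 34.67 tcp [ 615.4 -213.8  179.2] rot [-1.8e+02  1.0e-01  3.3e+00] F [-5.1  2.9  6.6] w 7.6 gf 18.2 j7 -77.6
[  250   158   200   114 12959] 18
tilt deg (low side to +tool x), roll, pivot dx mm [32.  -0.  -3.2] rms 0.41
```

Call:
arm_command:
  series: "0 0 1 0 255;0 0 1 0 255;0 0 1 0 255;-0.5 0 1 0 255;-0.5 0 1 0 255;-0.5 0 1 0 255;-0.5 0 1 0 255;-0.5 0 1 0 255;0 0 0 0 255"

```text
time_s: 35.47
tool_pos: [0.6115, -0.2122, 0.1711]
tool_rot: [-179.8, 0.3, 3.3]
force: [-10.2, 6.7, 10.4]
grip_width: 0.008
grasp_force: 18.8
```

```bash
python3 - <<'E'
from h import *
tiltfit('white',.060)
E
```

```text
t 35.47 tcp [ 611.5 -212.2  171.1] rot [-179.8    0.3    3.3] F [-10.2   6.7  10.4] w 8.0 gf 18.8 j7 -77.6
[  249   159   201   113 12769] 21
tilt deg (low side to +tool x), roll, pivot dx mm [23.2 -0.  -5.5] rms 0.65
```

Call:
arm_command:
  series: "0 0 0 0 255;0 0 1 0 255;0 0 1 0 255;0 0 1 0 255;-0.5 0 1 0 255;-0.5 0 1 0 255;0 0 1 0 255;-0.5 0 1 0 255;0 0 1 0 255;0 0 0 0 255"
  squeeze: 14

```text
time_s: 36.35
tool_pos: [0.6082, -0.2115, 0.1617]
tool_rot: [-179.7, 0.5, 3.3]
force: [-13.1, 6.7, 7.5]
grip_width: 0.0089
grasp_force: 15.9
```

```bash
python3 - <<'E'
from h import *
tiltfit('white',.060)
E
```

```text
t 36.35 tcp [ 608.2 -211.5  161.7] rot [-179.7    0.5    3.3] F [-13.1   6.7   7.5] w 8.9 gf 15.9 j7 -77.7
[  249   165   200   107 11950] 21
tilt deg (low side to +tool x), roll, pivot dx mm [  9.    0.  -10.1] rms 0.67
```

Call:
arm_command:
  series: "-2 0 -1 0 255;-2 0 -2 0 255;-5 0 -5 0 255;-10 0 -5 0 255;-12 0 0 0 255;-8 0 0 0 255;0 0 0 0 255;0 0 0 0 255"
  squeeze: 20

```text
time_s: 37.07
tool_pos: [0.573, -0.2177, 0.1749]
tool_rot: [180.0, -0.0, 3.2]
force: [0.2, -0.1, -0.9]
grip_width: 0.0077
grasp_force: 19.7
```

```bash
python3 - <<'E'
from h import *
tiltfit('white',.060)
rel(.5656,-.2095,.125,3.3)
bluefit()
E
```

```text
t 37.07 tcp [ 573.  -217.7  174.9] rot [180.   -0.    3.2] F [ 0.2 -0.1 -0.9] w 7.7 gf 19.7 j7 -75.1
[  250   157   208   115 12926] 22
tilt deg (low side to +tool x), roll, pivot dx mm [-2.6  0.  -5.3] rms 0.36
t 37.12 tcp [ 573.4 -217.4  174.8] rot [180.   -0.    3.2] F [ 0.5 -0.8 -1.9] w 7.9 gf 19.7 j7 -75.1
tool shift mm -7.4 -8.3 49.8 turn rad -0.001
t 37.12 tcp [ 573.4 -217.4  174.8] rot [180.   -0.    3.2] F [ 0.5 -0.8 -1.9] w 7.9 gf 19.7 j7 -75.1
[ 208  110  188  137 5466] [[313, 110], [338, 111], [342, 112], [349, 115], [357, 119], [362, 122], [366, 125], [372, 130], [380, 138], [383, 142], [387, 148], [390, 153], [394, 161], [395, 164], [395, 166], [218, 164], [222, 156], [226, 150], [232, 142], [244, 130], [248, 127], [255, 122], [258, 120], [270, 114], [278, 111], [281, 110]]
centre [ 0.5613 -0.2677] [ 2.9 -0.2 -0.5 -0.3 -0.3 -0.3 -0.2 -0.  -0.1  0.1  0.3  0.3  0.3  0.5
  1.1  0.5  0.1  0.2  0.2  0.1  0.3  0.1 -0.1 -0.2 -0.3 -0.4]
```

View pics/tilto.png

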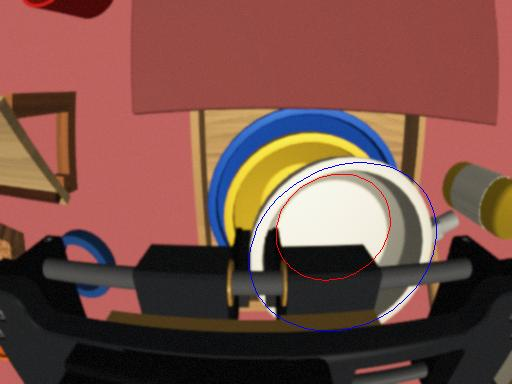

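White is held, almost level, above and slightly right of the nest. No views are left, so I continue on numbers.

Call:
arm_command:
  series: "-6 -4 5 0 255;-5 -4 10 0 255;0 0 15 0 255;0 0 12 0 255;0 0 7 0 255;0 0 4 0 255;0 0 0 0 255;0 0 0 0 255"

```text
time_s: 37.83
tool_pos: [0.5621, -0.2099, 0.1216]
tool_rot: [-180.0, -0.0, 3.3]
force: [-0.3, -0.7, -0.7]
grip_width: 0.0076
grasp_force: 19.7
```

```bash
cat >> h.py <<'E'
def yel(z=.040,p0=(.5588,-.266)):
    o=state();im=cams.read_camera('wrist');c,st=contour(im,(300,200),'yellow',120);c=np.array([q for q in c if q[1]<225 and q[0]<420])
    s=least_squares(lambda p:res(c,wproj(rings(.076)+[p[0],p[1],z],o)),p0,loss='soft_l1',f_scale=.7,diff_step=1e-4);print('yellow centre',s.x.round(4),len(c),'rms',np.sqrt(np.mean(np.clip(s.fun,-3,3)**2)).round(2));return s.x
E
python3 - <<'E'
from h import *
tiltfit('white',.060)
free('white',.060,.076,(.5588,-.266))
yel();bluefit()
E
```

```text
t 37.83 tcp [ 562.1 -209.9  121.6] rot [-180.    -0.     3.3] F [-0.3 -0.7 -0.7] w 7.6 gf 19.7 j7 -76.1
[  250   157   182   114 12498] 29
tilt deg (low side to +tool x), roll, pivot dx mm [17.5  0.  -5. ] rms 0.35
t 37.88 tcp [ 562.3 -210.   122.1] rot [ 1.8e+02 -1.0e-01  3.3e+00] F [-0.1  0.  -2. ] w 8.1 gf 19.7 j7 -76.1
level@z0 [ 0.5592 -0.2661] rms 0.6
level [ 0.559  -0.2668  0.0738] rms 0.46
free [ 0.5592 -0.2662  0.0757 -0.0352  0.    ] rms 0.57
t 37.93 tcp [ 562.4 -210.1  122.3] rot [ 1.8e+02 -1.0e-01  3.3e+00] F [-0.  -0.7 -1.7] w 7.8 gf 19.7 j7 -76.1
yellow centre [ 0.5586 -0.2656] 33 rms 0.6
t 37.98 tcp [ 562.4 -210.1  122.3] rot [ 1.8e+02 -1.0e-01  3.3e+00] F [ 0.8  1.4 -1.7] w 7.9 gf 19.7 j7 -76.1
[ 207   93  231  154 8856] [[343, 93], [350, 94], [363, 98], [369, 100], [374, 102], [383, 106], [385, 107], [391, 111], [398, 116], [414, 132], [417, 136], [423, 145], [425, 149], [432, 164], [433, 167], [435, 175], [436, 180], [437, 191], [437, 199], [436, 212], [434, 221], [216, 171], [225, 153], [235, 139], [253, 121], [261, 115], [267, 111], [283, 103], [288, 101], [294, 99], [305, 96], [309, 95], [325, 93]]
centre [ 0.5616 -0.2677] [-1.2 -1.1  0.   0.1  0.1 -0.1 -0.1  0.2  0.2  0.5  0.6  0.5  0.7  0.
 -0.1 -0.1 -0.2 -0.1  0.1 -0.   0.3  0.7  0.2  0.3  0.3  0.2  0.1  0.1
  0.1 -0.  -0.2 -0.6 -0.8]
```

Call:
arm_command:
  series: "0 0 3 0 255;0 0 3 0 255;0 0 2 0 255;0 0 2 0 255;0 0 0 0 255"

```text
time_s: 38.45
tool_pos: [0.5614, -0.2098, 0.1109]
tool_rot: [-180.0, 0.1, 3.3]
force: [-0.5, 0.8, -1.1]
grip_width: 0.0078
grasp_force: 19.7
```

Call:
arm_command:
  series: "0 0 1 0 255;0 0 1 0 255;0 0 1 0 255;0 0 1 0 255;0 0 0 0 255"
  squeeze: 14

```text
time_s: 38.87
tool_pos: [0.5618, -0.2098, 0.1074]
tool_rot: [180.0, 0.0, 3.3]
force: [-0.4, -0.8, -1.6]
grip_width: 0.0081
grasp_force: 13.8
```

```bash
python3 - <<'E'
from h import *
free('white',.060,.058,(.5588,-.266))
E
```

```text
t 38.87 tcp [ 561.8 -209.8  107.4] rot [180.    0.    3.3] F [-0.4 -0.8 -1.6] w 8.1 gf 13.8 j7 -76.4
level@z0 [ 0.5582 -0.2665] rms 0.63
level [ 0.558  -0.2673  0.0554] rms 0.47
free [ 0.558  -0.267   0.0562  0.      0.    ] rms 0.49
```

Call:
arm_command:
  series: "0 0 1 0 255;0 0 1 0 255;0 0 0 0 255"

```text
time_s: 39.17
tool_pos: [0.5619, -0.2091, 0.1061]
tool_rot: [-180.0, 0.0, 3.3]
force: [-2.9, 1.6, 3.4]
grip_width: 0.0079
grasp_force: 13.8
```

Call:
arm_command:
  series: "0 0 1 0 255;0 0 1 0 255;0 0 0 0 255"

```text
time_s: 39.42
tool_pos: [0.5624, -0.2081, 0.1048]
tool_rot: [-179.9, -0.0, 3.3]
force: [-3.0, 4.4, 9.4]
grip_width: 0.008
grasp_force: 14.0
```

Call:
arm_command:
  series: "0 0 0 0 255;0 -1 0 0 255;0 0 0 0 255"
  squeeze: 8

```text
time_s: 39.67
tool_pos: [0.5622, -0.2079, 0.1045]
tool_rot: [-180.0, -0.0, 3.3]
force: [-2.9, 3.6, 4.9]
grip_width: 0.0081
grasp_force: 8.1
```

```bash
python3 - <<'E'
from h import *
free('white',.060,.058,(.5588,-.266))
tiltfit('white',.060)
yel()
E
```

```text
t 39.67 tcp [ 562.2 -207.9  104.5] rot [-180.    -0.     3.3] F [-2.9  3.6  4.9] w 8.1 gf 8.1 j7 -76.6
level@z0 [ 0.559  -0.2646] rms 0.37
level [ 0.5589 -0.2647  0.0579] rms 0.37
free [ 0.5589 -0.2648  0.0576  0.      0.    ] rms 0.37
t 39.72 tcp [ 562.1 -207.9  104.5] rot [-180.    -0.     3.3] F [-2.2  2.9  6.6] w 8.1 gf 8.1 j7 -76.6
[  249   158   186   113 12750] 25
tilt deg (low side to +tool x), roll, pivot dx mm [ 9.4 -0.  -5.8] rms 0.41
t 39.77 tcp [ 562.2 -207.9  104.5] rot [-180.    -0.     3.3] F [-1.7  3.7  5.7] w 8.4 gf 8.1 j7 -76.6
yellow centre [ 0.5597 -0.2656] 25 rms 0.68
```

Call:
arm_command:
  series: "0 0 1 0 255;0 0 1 0 255;0 0 0 0 255"

```text
time_s: 40.07
tool_pos: [0.5623, -0.2072, 0.1027]
tool_rot: [-179.9, -0.0, 3.3]
force: [-2.7, 4.7, 7.5]
grip_width: 0.0082
grasp_force: 8.3
```

Call:
arm_command:
  series: "0 -1 -1 0 255;0 -0.5 -1 0 255;0 0 0 0 255"

```text
time_s: 40.32
tool_pos: [0.5619, -0.2083, 0.1039]
tool_rot: [179.9, -0.1, 3.2]
force: [-1.0, 0.1, 1.7]
grip_width: 0.0082
grasp_force: 8.0
```

```bash
python3 - <<'E'
from h import *
free('white',.060,.058,(.5588,-.266))
yel()
E
```

```text
t 40.32 tcp [ 561.9 -208.3  103.9] rot [ 1.799e+02 -1.000e-01  3.200e+00] F [-1.   0.1  1.7] w 8.2 gf 8.0 j7 -76.8
level@z0 [ 0.5585 -0.265 ] rms 0.55
level [ 0.5585 -0.2653  0.0573] rms 0.53
free [ 5.585e-01 -2.651e-01  5.770e-02  0.000e+00  4.000e-04] rms 0.53
t 40.37 tcp [ 561.8 -208.1  103.7] rot [179.9  -0.    3.2] F [-0.2 -0.1  2.1] w 8.5 gf 8.0 j7 -76.8
yellow centre [ 0.5618 -0.2655] 28 rms 0.66
```

Seated: z is about 0.058 and concentric within the play. Release and retreat upwards.

Call:
arm_command:
  series: "0 0 0 0 240;0 0 0 0 200;0 0 0 0 160;0 0 0 0 130;0 0 0 0 100;0 0 0 0 80;0 0 0 0 80;0 0 0 0 80;0 0 0 0 80"

```text
time_s: 41.17
tool_pos: [0.5616, -0.2074, 0.1035]
tool_rot: [180.0, 0.0, 3.3]
force: [-0.0, 0.7, -0.3]
grip_width: 0.0532
grasp_force: 0.0
```

Call:
arm_command:
  series: "0 0 -5 0 80;0 0 -10 0 80;0 0 -20 0 80;0 0 -25 0 80;-10 0 -25 0 80;-20 0 -25 0 80;-20 0 -15 0 80;0 0 0 0 80"

```text
time_s: 41.83
tool_pos: [0.5112, -0.2118, 0.2339]
tool_rot: [179.7, -0.3, 3.1]
force: [0.6, -0.4, -0.2]
grip_width: 0.0599
grasp_force: 0.0
```

```bash
python3 - <<'E'
from h import *
o=state();im=cams.read_camera('wrist');cv2.imwrite('pics/nest.png',im)
for kind,rad,z in(('white',.060,.058),('yellow',.076,.040),('blue',.096,.022)):
    c0=wproj([[.5590,-.2660,z+.05]],o)[0].astype(int)
    c,st=contour(im,tuple(c0),kind,130);c=np.array([q for q in c if q[1]<228 ])
    f=lambda p:res(c,wproj(rings(rad)+p,o))
    for n in (2,3):
        s=least_squares(lambda q:f([q[0],q[1],q[2] if n==3 else z]),[.559,-.266,z][:n],loss='soft_l1',f_scale=.7,diff_step=1e-4);print(kind,c0,st.tolist(),len(c),s.x.round(4),np.sqrt(np.mean(np.clip(s.fun,-3,3)**2)).round(2))
    g=lambda p:res(c,wproj(Ro.from_euler('yx',p[3:]*100,degrees=True).apply(rings(rad))+p[:3],o))
    s=least_squares(g,[.559,-.266,z,.0,.0],loss='soft_l1',f_scale=.7,diff_step=1e-3,x_scale=.01);print(s.x.round(4))
E
```

```text
t 41.83 tcp [ 511.2 -211.8  233.9] rot [179.7  -0.3   3.1] F [ 0.6 -0.4 -0.2] w 59.9 gf 0.0 j7 -70.4
white [313 143] [252, 85, 118, 120, 10341] 50 [ 0.5571 -0.2639] 0.29
white [313 143] [252, 85, 118, 120, 10341] 50 [ 0.5569 -0.2641  0.0568] 0.17
[ 5.556e-01 -2.641e-01  5.650e-02  1.720e-02 -3.000e-04]
yellow [310 141] [238, 71, 140, 130, 3036] 45 [ 0.5593 -0.2663] 1.9
yellow [310 141] [238, 71, 140, 130, 3036] 45 [ 0.5598 -0.2672  0.033 ] 1.29
[ 0.5639 -0.2701  0.0324 -0.0623 -0.0453]
blue [307 139] [223, 47, 168, 170, 5573] 63 [ 0.5655 -0.2679] 0.8
blue [307 139] [223, 47, 168, 170, 5573] 63 [ 0.5653 -0.2682  0.0191] 0.39
[ 0.5648 -0.2676  0.0195  0.0101  0.0093]
```

Call:
arm_command:
  series: "-10 30 0 0 120;-10 20 0 0 180;0 0 0 0 255;0 0 0 0 255;0 0 0 0 255;0 0 0 0 255"
  squeeze: 10

```text
time_s: 42.38
tool_pos: [0.4954, -0.2597, 0.2282]
tool_rot: [-179.9, -0.0, 3.4]
force: [-0.0, 1.0, 0.3]
grip_width: 0.0277
grasp_force: 0.0
```

```bash
python3 - <<'E'
from h import *
o=state();im=cams.read_camera('wrist');cv2.imwrite('pics/nest2.png',im)
h=cv2.cvtColor(im,cv2.COLOR_BGR2HSV).astype(int);H,S,V=h[...,0],h[...,1],h[...,2]
M={'white':(S<60)&(V>90),'yellow':(H>17)&(H<36)&(S>120)&(V>40),'blue':(H>100)&(H<128)&(S>110)&(V>30)}
acc=np.zeros(H.shape,bool)
for kind,rad,z in(('white',.060,.058),('yellow',.076,.040),('blue',.096,.022)):
    c0=wproj([[.5590,-.2660,z+.05]],o)[0].astype(int)
    w=np.zeros(H.shape,np.uint8);cv2.circle(w,tuple(int(v) for v in c0),115,1,-1)
    m=((M[kind])&(w>0)).astype(np.uint8);m=cv2.morphologyEx(m,cv2.MORPH_OPEN,np.ones((3,3)))
    n,l,s,_=cv2.connectedComponentsWithStats(m);i=1+s[1:,4].argmax()
    c=cv2.convexHull(cv2.findContours((l==i).astype(np.uint8),cv2.RETR_EXTERNAL,cv2.CHAIN_APPROX_NONE)[0][0])[:,0];c=np.array([q for q in c if q[1]<225])
    f=lambda p:res(c,wproj(rings(rad)+p,o))
    for n in (2,3):
        r=least_squares(lambda q:f([q[0],q[1],q[2] if n==3 else z]),[.559,-.266,z][:n],loss='soft_l1',f_scale=.5,diff_step=1e-4);print(kind,s[i].tolist(),len(c),r.x.round(4),np.sqrt(np.mean(np.clip(r.fun,-3,3)**2)).round(2))
    print(np.round(r.fun,1))
E
```

```text
t 42.38 tcp [ 495.4 -259.7  228.2] rot [-179.9   -0.     3.4] F [-0.   1.   0.3] w 27.7 gf 0.0 j7 -64.9
white [202, 63, 127, 126, 12042] 50 [ 0.557  -0.2638] 0.15
white [202, 63, 127, 126, 12042] 50 [ 0.557  -0.2638  0.0578] 0.14
[-0.1 -0.3  0.1  0.  -0.   0.1  0.1  0.1 -0.   0.2  0.2  0.3  0.2  0.
 -0.2 -0.2 -0.3 -0.3  0.1  0.1  0.1 -0.  -0.1 -0.1 -0.1 -0.1 -0.  -0.1
  0.1  0.   0.1  0.   0.3  0.1  0.1  0.1  0.  -0.  -0.2 -0.1 -0.   0.
 -0.   0.   0.1  0.   0.1  0.  -0.2 -0.3]
yellow [191, 45, 150, 149, 4617] 59 [ 0.5624 -0.2649] 0.33
yellow [191, 45, 150, 149, 4617] 59 [ 0.5624 -0.2649  0.0391] 0.23
[-0.2 -0.3 -0.1 -0.2 -0.2 -0.2 -0.1 -0.1 -0.  -0.  -0.2  0.  -0.   0.1
  0.1  0.1  0.1  0.   0.2  0.3  0.3  0.3  0.4  0.3  0.4  0.3 -0.1 -0.1
 -0.1 -0.4 -0.5 -0.2 -0.3 -0.5 -0.3 -0.3 -0.4 -0.4 -0.  -0.1  0.2  0.2
  0.4  0.4  0.3  0.3  0.1  0.2  0.1  0.2  0.1  0.1 -0.1  0.   0.1 -0.
 -0.  -0.1 -0.2]
blue [179, 27, 177, 176, 6159] 57 [ 0.5657 -0.2673] 0.68
blue [179, 27, 177, 176, 6159] 57 [ 0.5656 -0.2674  0.0198] 0.38
[-0.9 -0.6 -0.8  0.2  0.3  0.2  0.4  0.   0.1 -0.1 -0.   0.2  0.1  0.
  0.3  0.2  0.2 -0.  -0.2 -0.1  0.1  0.   0.1 -0.1  0.   0.   0.  -0.8
 -0.9 -0.7 -0.1  0.1  0.2  0.4  0.3  0.3  0.5  0.5 -0.  -0.3 -0.4 -0.3
 -0.3 -0.3 -0.2 -0.3 -0.1  0.6  0.5  0.6  0.5  0.5  0.4 -0.2 -0.6 -0.5
 -0.6]
```

White sits 5.5 mm off the yellow's centre, at the edge of its play, so I nudge it about 3 mm along x with the closed fingertips.

Call:
arm_command:
  series: "-11 3 10 0 255;-10 0 30 0 255;0 0 30 0 255;0 0 25 0 255;0 0 15 0 255;0 0 8 0 255;0 0 5 0 255;0 0 0 0 255;0 0 0 0 255"

```text
time_s: 43.18
tool_pos: [0.4747, -0.2654, 0.1065]
tool_rot: [180.0, -0.1, 3.3]
force: [-0.2, -0.2, 0.4]
grip_width: 0.0004
grasp_force: 0.0
```

```bash
python3 - <<'E'
from h import *
rel(.4905,-.264,.105,3.3)
E
```

```text
t 43.18 tcp [ 474.7 -265.4  106.5] rot [ 1.8e+02 -1.0e-01  3.3e+00] F [-0.2 -0.2  0.4] w 0.4 gf 0.0 j7 -65.2
tool shift mm 15.9 -0.5 1.5 turn rad -0.0
```

Call:
arm_command:
  series: "4 0 1 0 255;4 0 0 0 255;3 0 0 0 255;2 0 0 0 255;1 0 0 0 255;1 0 0 0 255;1 0 0 0 255;0 0 0 0 255"

```text
time_s: 43.85
tool_pos: [0.4897, -0.2646, 0.1045]
tool_rot: [-180.0, 0.0, 3.3]
force: [-0.5, -0.5, -0.5]
grip_width: 0.0003
grasp_force: 0.4
```

Call:
arm_command:
  series: "-5 0 0 0 255;-10 0 0 0 255;-5 0 -10 0 255;0 0 -25 0 255;10 0 -30 0 255;10 0 -30 0 255;5 0 -20 0 255;0 0 0 0 255;0 0 0 0 255;0 0 0 0 255"

```text
time_s: 44.68
tool_pos: [0.4937, -0.2644, 0.2192]
tool_rot: [180.0, 0.1, 3.2]
force: [0.6, 0.3, -0.5]
grip_width: 0.0009
grasp_force: 0.0
```

```bash
cat > nest.py <<'E'
from h import *
o=state();im=cams.read_camera('wrist')
h=cv2.cvtColor(im,cv2.COLOR_BGR2HSV).astype(int);H,S,V=h[...,0],h[...,1],h[...,2]
M={'white':(S<60)&(V>90),'yellow':(H>17)&(H<36)&(S>120)&(V>40),'blue':(H>100)&(H<128)&(S>110)&(V>30)}
for kind,rad,z in(('white',.060,.058),('yellow',.076,.040),('blue',.096,.022)):
    c0=wproj([[.5600,-.2660,z+.05]],o)[0].astype(int)
    w=np.zeros(H.shape,np.uint8);cv2.circle(w,tuple(int(v) for v in c0),115,1,-1)
    m=((M[kind])&(w>0)).astype(np.uint8);m=cv2.morphologyEx(m,cv2.MORPH_OPEN,np.ones((3,3)))
    n,l,s,_=cv2.connectedComponentsWithStats(m);i=1+s[1:,4].argmax()
    c=cv2.convexHull(cv2.findContours((l==i).astype(np.uint8),cv2.RETR_EXTERNAL,cv2.CHAIN_APPROX_NONE)[0][0])[:,0];c=np.array([q for q in c if q[1]<225])
    r=least_squares(lambda q:res(c,wproj(rings(rad)+q,o)),[.559,-.266,z],loss='soft_l1',f_scale=.5,diff_step=1e-4);print(kind,len(c),r.x.round(4),np.sqrt(np.mean(np.clip(r.fun,-3,3)**2)).round(2))
E
python3 nest.py
```

```text
t 44.68 tcp [ 493.7 -264.4  219.2] rot [1.8e+02 1.0e-01 3.2e+00] F [ 0.6  0.3 -0.5] w 0.9 gf 0.0 j7 -64.8
white 56 [ 0.5587 -0.2634  0.0557] 0.17
yellow 60 [ 0.5623 -0.265   0.0391] 0.24
blue 64 [ 0.5656 -0.2674  0.0199] 0.39
```

White dropped into place: z came down 2 mm and it now sits within its play. Next I take the closed fingers in front of the drawer.

Call:
arm_command:
  series: "-15 2 0 0 255;-25 4 0 0 255;-25 4 0 0 255;-15 2 10 0 255;-3 0 30 0 255;0 0 35 0 255;0 0 35 0 255;0 0 25 0 255;0 0 15 0 255;0 0 8 0 255;0 0 0 0 255;0 0 0 0 255"

```text
time_s: 45.73
tool_pos: [0.4123, -0.2809, 0.0614]
tool_rot: [-180.0, 0.0, 3.2]
force: [0.1, 0.1, 0.1]
grip_width: 0.0001
grasp_force: 0.0
```

```bash
python3 - <<'E'
from h import *
rel(.417,-.2809,.060,3.3)
im=cams.read_camera('top');cv2.imwrite('pics/top2.png',im)
# drawer front edge in top view: rows along columns
g=cv2.cvtColor(im,cv2.COLOR_BGR2HSV).astype(int)
for u in(305,312,320,355,362,368):
    col=g[195:228,u];w=(col[:,0]>10)&(col[:,0]<25)&(col[:,1]<150);r=np.where(w)[0];print(u,195+r.max() if len(r) else None, backproj('top',(u,195.5+r.max()),.07).round(4) if len(r) else '')
E
```

```text
t 45.73 tcp [ 412.3 -280.9   61.4] rot [-180.     0.     3.2] F [0.1 0.1 0.1] w 0.1 gf 0.0 j7 -59.6
tool shift mm 4.7 0.3 1.4 turn rad -0.001
305 217 [ 0.426  -0.1753  0.07  ]
312 226 [ 0.3956 -0.1995  0.07  ]
320 225 [ 0.3997 -0.2268  0.07  ]
355 224 [ 0.4058 -0.3464  0.07  ]
362 224 [ 0.4064 -0.3703  0.07  ]
368 225 [ 0.4034 -0.3907  0.07  ]
```

Call:
arm_command:
  series: "4 0 1 0 255;4 0 0 0 255;6 0 0 0 255;12 0 0 0 255;18 0 0 0 255;24 0 0 0 255;24 0 0 0 255;0 0 0 0 255"

```text
time_s: 46.45
tool_pos: [0.5091, -0.2743, 0.0612]
tool_rot: [-180.0, -0.2, 3.4]
force: [0.7, 1.5, 0.7]
grip_width: 0.0005
grasp_force: 0.0
```

Call:
arm_command:
  series: "0 0 0 0 255;0 0 0 0 255;0 0 0 0 255;0 0 0 0 255"

```text
time_s: 46.78
tool_pos: [0.5034, -0.2762, 0.0606]
tool_rot: [180.0, 0.0, 3.2]
force: [-0.4, 0.1, -0.6]
grip_width: 0.0005
grasp_force: 0.0
```

```bash
cat > nest3.py <<'E'
from h import *
import sys
dx=float(sys.argv[1]);o=state();im=cams.read_camera('wrist');cv2.imwrite('pics/n_%d.png'%int(o['time_s']*100),im)
h=cv2.cvtColor(im,cv2.COLOR_BGR2HSV).astype(int);H,S,V=h[...,0],h[...,1],h[...,2]
M={'white':(S<60)&(V>90),'yellow':(H>17)&(H<36)&(S>120)&(V>40),'blue':(H>100)&(H<128)&(S>110)&(V>30)}
for kind,rad,z in(('white',.060,.058),('yellow',.076,.040),('blue',.096,.022)):
    m=M[kind].astype(np.uint8);m[235:]=0;m=cv2.morphologyEx(m,cv2.MORPH_OPEN,np.ones((3,3)))
    c0=wproj([[.5600+dx,-.2660+dx*.058,z+.05]],o)[0]
    n,l,s,ct=cv2.connectedComponentsWithStats(m);i=1+max(range(n-1),key=lambda k:s[k+1,4]-20*np.hypot(*(ct[k+1]-c0)))
    c=cv2.convexHull(cv2.findContours((l==i).astype(np.uint8),cv2.RETR_EXTERNAL,cv2.CHAIN_APPROX_NONE)[0][0])[:,0];c=np.array([q for q in c if q[1]<225])
    r=least_squares(lambda q:res(c,wproj(rings(rad)+q,o)),[.562+dx,-.266+dx*.058,z],loss='soft_l1',f_scale=.5,diff_step=1e-4);print(kind,s[i].tolist(),len(c),r.x.round(4),np.sqrt(np.mean(np.clip(r.fun,-3,3)**2)).round(2))
E
python3 nest3.py .08
```

```text
t 46.78 tcp [ 503.4 -276.2   60.6] rot [180.    0.    3.2] F [-0.4  0.1 -0.6] w 0.5 gf 0.0 j7 -67.9
white [95, 0, 273, 79, 15679] 35 [ 0.6561 -0.2568  0.0566] 0.5
yellow [85, 0, 311, 108, 9636] 33 [ 0.6598 -0.2585  0.0386] 0.3
blue [76, 0, 345, 142, 12347] 39 [ 0.6628 -0.2612  0.0208] 0.39
```

```bash
python3 - <<'E'
from h import *
im=cv2.imread('pics/tilt.png');o={'tool_pos':np.array([.5621,-.2079,.1045]),'tool_rot':[-180,0,3.3]}
V=cv2.GaussianBlur(im,(3,3),0).astype(int).sum(2)
for u in range(130,200,12):
    d=V[6:150,u]-V[0:144,u];k=np.argsort(-abs(d))[:1]+3;row=int(k[0])
    s=least_squares(lambda p:(wproj([[p[0],p[1],.144]],o)[0]-[u,row]),[.657,-.2],x_scale=.01);print(u,row,d[row-3],s.x.round(4),'edge x at y=-.267:',(s.x[0]+(-.267-s.x[1])*-.0576).round(4))
E
```

```text
130 97 203 [ 0.6471 -0.1485] edge x at y=-.267: 0.654
142 96 209 [ 0.6474 -0.1542] edge x at y=-.267: 0.6539
154 95 205 [ 0.6477 -0.1597] edge x at y=-.267: 0.6539
166 94 210 [ 0.6481 -0.1651] edge x at y=-.267: 0.654
178 93 216 [ 0.6485 -0.1704] edge x at y=-.267: 0.6541
190 92 293 [ 0.6489 -0.1755] edge x at y=-.267: 0.6542
```

Call:
arm_command:
  series: "5 0 0 0 255;6 0 0 0 255;7 0 0 0 255;14 0 0 0 255;32 0 0 0 255;35 0 0 0 255;0 0 0 0 255;-5 0 0 0 255;0 0 0 0 255;0 0 0 0 255"

```text
time_s: 47.67
tool_pos: [0.597, -0.2711, 0.0604]
tool_rot: [180.0, 0.1, 3.2]
force: [0.4, -0.3, 0.7]
grip_width: 0.0005
grasp_force: 0.0
```

```bash
python3 - <<'E'
from h import *
o=state();im=cams.read_camera('top');cv2.imwrite('pics/top3.png',im)
s=cams.read_camera('scene');cv2.imwrite('pics/scene3.png',s)
w=cams.read_camera('wrist');cv2.imwrite('pics/w3.png',w)
# front panel in wrist view: colour profile below roof edge along a few columns
h=cv2.cvtColor(w,cv2.COLOR_BGR2HSV)
for u in(60,120,400,450):
    print(u,[(r,*h[r,u].tolist()) for r in range(20,230,10)])
print('pred edge roof',wproj([[.655,-.267,.144]],o).round(1),'shut front top outer',[wproj([np.array([.655,-.267,0])+Ro.from_euler('z',3.3,degrees=True).apply([-.016-d,yy,.07])],o).round(1).tolist() for d in(0,.01,.02) for yy in(.1,-.1)])
E
```

```text
t 47.67 tcp [ 597.  -271.1   60.4] rot [1.8e+02 1.0e-01 3.2e+00] F [ 0.4 -0.3  0.7] w 0.5 gf 0.0 j7 -73.7
60 [(20, 2, 140, 177), (30, 2, 140, 178), (40, 2, 141, 176), (50, 2, 142, 176), (60, 2, 139, 178), (70, 2, 142, 176), (80, 2, 142, 176), (90, 2, 141, 175), (100, 2, 142, 176), (110, 2, 140, 180), (120, 2, 142, 178), (130, 2, 139, 180), (140, 2, 141, 177), (150, 2, 143, 177), (160, 2, 142, 176), (170, 2, 141, 179), (180, 2, 141, 174), (190, 1, 140, 164), (200, 1, 121, 226), (210, 1, 120, 225), (220, 1, 121, 226)]
120 [(20, 2, 141, 179), (30, 2, 139, 178), (40, 2, 138, 178), (50, 2, 145, 172), (60, 2, 140, 179), (70, 2, 143, 178), (80, 2, 144, 175), (90, 2, 141, 177), (100, 3, 142, 178), (110, 2, 143, 177), (120, 2, 143, 177), (130, 2, 138, 178), (140, 2, 144, 175), (150, 2, 141, 177), (160, 2, 146, 176), (170, 2, 140, 177), (180, 2, 141, 177), (190, 2, 140, 157), (200, 1, 121, 224), (210, 1, 121, 225), (220, 2, 124, 223)]
400 [(20, 2, 139, 178), (30, 2, 141, 176), (40, 2, 141, 179), (50, 2, 138, 178), (60, 2, 138, 178), (70, 2, 142, 176), (80, 2, 139, 178), (90, 2, 143, 176), (100, 2, 140, 180), (110, 2, 142, 176), (120, 3, 142, 178), (130, 2, 145, 174), (140, 2, 142, 178), (150, 2, 140, 175), (160, 2, 138, 179), (170, 2, 136, 180), (180, 2, 142, 178), (190, 1, 128, 192), (200, 1, 122, 223), (210, 1, 122, 225), (220, 1, 123, 222)]
450 [(20, 3, 138, 176), (30, 2, 141, 177), (40, 2, 141, 177), (50, 2, 144, 172), (60, 2, 142, 174), (70, 2, 140, 175), (80, 2, 140, 175), (90, 2, 140, 177), (100, 2, 143, 177), (110, 2, 138, 177), (120, 2, 139, 178), (130, 2, 142, 178), (140, 3, 146, 177), (150, 2, 144, 177), (160, 2, 136, 176), (170, 2, 140, 178), (180, 2, 146, 175), (190, 1, 128, 185), (200, 1, 120, 226), (210, 1, 122, 222), (220, 1, 121, 224)]
pred edge roof [[253.3 196.1]] shut front top outer [[[87.5, 183.1]], [[423.5, 182.6]], [[90.0, 199.0]], [[421.0, 198.6]], [[92.7, 214.4]], [[418.3, 214.0]]]
```

Call:
arm_command:
  series: "-10 0 0 0 255;-25 0 0 0 255;-35 0 0 0 255;-35 0 0 0 255;-25 0 0 0 255;-10 0 0 0 255;0 0 0 0 255;0 0 0 0 255;0 0 0 0 255"

```text
time_s: 48.57
tool_pos: [0.4603, -0.2782, 0.0612]
tool_rot: [180.0, -0.1, 3.3]
force: [0.5, 0.2, -0.3]
grip_width: 0.0
grasp_force: 0.0
```

```bash
cat > front.py <<'E'
from h import *
o=state();w=cams.read_camera('wrist');cv2.imwrite('pics/f_%d.png'%int(o['time_s']*100),w)
h=cv2.cvtColor(w,cv2.COLOR_BGR2HSV).astype(int)
C=np.array([.655,-.267,0]);R=Ro.from_euler('z',3.3,degrees=True)
for yy in(.11,.09,.06,-.06,-.09,-.11):
    px=[wproj([C+R.apply([-.016-d,yy,.07])],o)[0] for d in np.arange(-.004,.03,.002)]
    print(yy,[(int(round(d*1000)),*np.round(p).astype(int).tolist(),h[int(round(p[1])),int(round(p[0]))].tolist()) for d,p in zip(np.arange(-.004,.03,.002),px)][::3], 'roof edge',wproj([C+R.apply([0,yy,.144])],o).round().tolist())
    u=int(round(px[2][0]));print('   col',u,[(r,*h[r,u].tolist()) for r in range(int(px[0][1])-30,int(px[0][1])+40,4)])
E
python3 front.py
```

```text
t 48.57 tcp [ 460.3 -278.2   61.2] rot [ 1.8e+02 -1.0e-01  3.3e+00] F [ 0.5  0.2 -0.3] w 0.0 gf 0.0 j7 -64.2
0.11 [(-4, 75, -40, [120, 19, 27]), (2, 74, -32, [40, 255, 3]), (8, 73, -23, [30, 64, 4]), (14, 72, -15, [10, 96, 16]), (20, 71, -6, [150, 36, 7]), (26, 70, 3, [2, 129, 196])] roof edge [[3.0, -109.0]]
   col 74 [(-69, 78, 91, 14), (-65, 120, 14, 18), (-61, 90, 16, 16), (-57, 110, 77, 20), (-53, 60, 28, 18), (-49, 110, 35, 22), (-45, 105, 29, 35), (-41, 0, 0, 32), (-37, 70, 48, 16), (-33, 102, 213, 6), (-29, 110, 170, 9), (-25, 40, 59, 13), (-21, 45, 39, 13), (-17, 94, 128, 14), (-13, 143, 60, 17), (-9, 23, 93, 11), (-5, 105, 39, 13), (-1, 6, 116, 11)]
0.09 [(-4, 103, -48, [125, 102, 15]), (2, 102, -40, [113, 28, 37]), (8, 101, -31, [100, 70, 11]), (14, 100, -23, [165, 73, 7]), (20, 99, -14, [150, 17, 15]), (26, 98, -5, [15, 102, 10])] roof edge [[36.0, -127.0]]
   col 102 [(-77, 1, 129, 191), (-73, 17, 170, 87), (-69, 18, 168, 82), (-65, 20, 164, 67), (-61, 135, 34, 15), (-57, 108, 58, 22), (-53, 128, 57, 18), (-49, 90, 40, 19), (-45, 165, 39, 13), (-41, 90, 28, 27), (-37, 90
[... 1744 characters left out ...]
 (-33, 120, 7, 39), (-29, 90, 13, 39), (-25, 140, 21, 37), (-21, 4, 70, 29), (-17, 30, 15, 33), (-13, 8, 16, 63), (-9, 24, 13, 96)]
-0.11 [(-4, 438, -39, [120, 7, 37]), (2, 440, -31, [15, 16, 31]), (8, 441, -23, [143, 85, 12]), (14, 442, -15, [20, 59, 13]), (20, 443, -6, [30, 45, 17]), (26, 443, 3, [2, 129, 197])] roof edge [[511.0, -108.0]]
   col 439 [(-69, 60, 51, 5), (-65, 90, 13, 19), (-61, 98, 43, 24), (-57, 60, 17, 15), (-53, 120, 24, 21), (-49, 105, 23, 22), (-45, 83, 28, 37), (-41, 110, 22, 35), (-37, 100, 19, 41), (-33, 128, 24, 42), (-29, 30, 36, 14), (-25, 90, 128, 8), (-21, 80, 85, 18), (-17, 80, 102, 15), (-13, 150, 48, 16), (-9, 0, 36, 7), (-5, 150, 36, 14), (-1, 85, 102, 15)]
```

Call:
arm_command:
  series: "15 0 0 0 255;25 0 0 0 255;20 0 0 0 255;10 0 0 0 255;0 0 0 0 255;0 0 0 0 255;0 0 0 0 255"

```text
time_s: 49.2
tool_pos: [0.5274, -0.2744, 0.06]
tool_rot: [-180.0, 0.1, 3.3]
force: [-1.0, 0.5, 0.8]
grip_width: 0.0002
grasp_force: 0.0
```

```bash
python3 - <<'E'
from h import *
o=state();w=cams.read_camera('wrist');cv2.imwrite('pics/f2.png',w)
h=cv2.cvtColor(w,cv2.COLOR_BGR2HSV).astype(int)
C=np.array([.655,-.267,0]);R=Ro.from_euler('z',3.3,degrees=True)
for yy in(.10,.06,-.06,-.10):
    print(yy,'front top row at gap0,5,10mm',[wproj([C+R.apply([-.016-d,yy,.07])],o)[0].round(1).tolist() for d in(0,.005,.01)],'face bottom',wproj([C+R.apply([-.016,yy,.014])],o)[0].round(1),'roof',wproj([C+R.apply([0,yy,.144])],o)[0].round(1))
    p=wproj([C+R.apply([-.016,yy,.07])],o)[0];u=int(p[0]);print('  ',[(r,*h[r,u].tolist()) for r in range(max(0,int(p[1])-60),int(p[1])+45,3)])
E
```

```text
t 49.2 tcp [ 527.4 -274.4   60. ] rot [-1.8e+02  1.0e-01  3.3e+00] F [-1.   0.5  0.8] w 0.2 gf 0.0 j7 -69.8
0.1 front top row at gap0,5,10mm [[79.3, 64.8], [79.4, 73.3], [79.5, 81.8]] face bottom [120.2  71.3] roof [-17.   14.4]
   [(4, 16, 138, 203), (7, 16, 140, 201), (10, 16, 137, 203), (13, 16, 138, 204), (16, 16, 136, 202), (19, 16, 137, 197), (22, 16, 134, 198), (25, 15, 135, 195), (28, 16, 142, 189), (31, 15, 137, 195), (34, 15, 137, 209), (37, 16, 136, 207), (40, 15, 137, 209), (43, 16, 136, 208), (46, 16, 138, 207), (49, 16, 138, 212), (52, 16, 134, 203), (55, 14, 140, 111), (58, 15, 141, 67), (61, 14, 142, 72), (64, 15, 135, 70), (67, 3, 132, 166), (70, 1, 126, 198), (73, 2, 129, 197), (76, 1, 123, 199), (79, 1, 126, 198), (82, 1, 131, 198), (85, 1, 126, 199), (88, 1, 128, 195), (91, 1, 127, 197), (94, 1, 129, 195), (97, 1, 130, 198), (100, 2, 128, 196), (103, 1, 127, 197), (106, 2, 128, 197)]
0.06 front top row at gap0,5,10mm [[141.9, 54.8], [141.9, 63.9], [142.0, 73.1]] face bottom [171.   65.8] roof [ 61.5 -19.2]
   [(0, 17, 136, 195), (3, 16, 135, 199), (6, 17, 133, 205
[... 1454 characters left out ...]
2] roof [530.   13.9]
   [(4, 15, 136, 77), (7, 16, 141, 74), (10, 15, 131, 74), (13, 16, 140, 71), (16, 14, 141, 76), (19, 15, 141, 74), (22, 14, 143, 75), (25, 15, 148, 79), (28, 16, 139, 189), (31, 16, 135, 206), (34, 16, 137, 201), (37, 16, 137, 201), (40, 16, 139, 208), (43, 16, 136, 214), (46, 16, 138, 216), (49, 16, 135, 202), (52, 15, 141, 110), (55, 15, 146, 61), (58, 16, 152, 67), (61, 16, 131, 66), (64, 15, 140, 71), (67, 3, 129, 182), (70, 1, 127, 198), (73, 1, 127, 197), (76, 2, 131, 196), (79, 2, 127, 198), (82, 1, 128, 199), (85, 1, 126, 199), (88, 1, 127, 199), (91, 2, 126, 197), (94, 1, 127, 199), (97, 1, 127, 198), (100, 1, 129, 196), (103, 1, 128, 195), (106, 1, 128, 196)]
```

```bash
python3 - <<'E'
from h import *
o={'tool_pos':np.array([.5274,-.2744,.0600]),'tool_rot':[-180,.1,3.3]}
w=cv2.imread('pics/f2.png');h=cv2.cvtColor(w,cv2.COLOR_BGR2HSV).astype(int)
C=np.array([.655,-.267,0]);R=Ro.from_euler('z',3.3,degrees=True)
def line(pts,lab):
    out=[]
    for d,P in pts:
        p=wproj([C+R.apply(P)],o)[0]
        if 0<=p[0]<511.5 and 0<=p[1]<383: c=h[int(round(p[1])),int(round(p[0]))];out.append((d,*p.astype(int).tolist(),*c.tolist()))
    print(lab,out)
for yy in(.1345,-.1345):line([(d,[d*1e-3,yy,0]) for d in range(-24,25,4)],f'bench line y={yy}')
# along front top, lateral extent (z=.07, x measured)
for sgn in(1,-1):line([(y,[-.009-.005,sgn*y*1e-3,.07]) for y in range(116,150,2)],f'front lateral {sgn}')
line([(d,[d*1e-3,.05,.07]) for d in range(-30,30,4)],'top y=.05 z=.07')
line([(d,[d*1e-3,-.115,.07]) for d in range(-30,30,4)],'top y=-.115 z=.07')
# scene & top: front edge now vs start
for n in('top','scene'):
    a=cv2.imread(f'pics/{n}0.png');b=cv2.imread(f'pics/{n}3.png')
    for yy in(.11,-.11,.12):
        for im,l,ds in((a,'start',range(-235,-205,3)),(b,'now',range(-30,12,3))):
            s=[]
            for d in ds:
                p=proj(n,[C+R.apply([d*1e-3,yy,.07])])[0];s.append((d,int(im[int(round(p[1])),int(round(p[0]))].sum())))
            print(n,yy,l,s)
E
```

```text
bench line y=0.1345 [(-24, 91, 87, 1, 129, 194), (-20, 91, 82, 1, 128, 196), (-16, 90, 77, 1, 124, 196), (-12, 90, 73, 1, 125, 198), (-8, 90, 68, 3, 132, 158), (-4, 90, 63, 16, 140, 69), (0, 90, 58, 15, 138, 72), (4, 90, 54, 15, 147, 66), (8, 90, 49, 15, 141, 192), (12, 90, 44, 16, 136, 210), (16, 91, 40, 16, 139, 206), (20, 91, 35, 16, 137, 208), (24, 91, 31, 15, 136, 208)]
bench line y=-0.1345 [(-24, 422, 87, 1, 128, 197), (-20, 422, 82, 1, 125, 200), (-16, 422, 78, 1, 131, 195), (-12, 422, 73, 2, 127, 198), (-8, 422, 68, 1, 126, 199), (-4, 422, 63, 11, 140, 84), (0, 422, 59, 13, 143, 64), (4, 422, 54, 15, 137, 67), (8, 422, 49, 15, 147, 113), (12, 422, 45, 16, 136, 213), (16, 422, 40, 16, 138, 214), (20, 422, 35, 17, 140, 202), (24, 422, 31, 16, 138, 199)]
front lateral 1 [(116, 58, 65, 2, 126, 197), (118, 55, 66, 1, 128, 196), (120, 53, 66, 2, 127, 200), (122, 50, 67, 2, 129, 195), (124, 48, 68, 1, 126, 195), (126, 45, 68, 1, 127, 198), (128, 43, 69, 0, 128, 196), (130, 41, 69, 1, 129, 196), (132, 38, 70, 2, 128, 197), (134, 36, 71, 2, 130, 194), (136, 34, 71, 1, 127, 197), (138,
[... 2669 characters left out ...]
417), (-3, 420), (0, 420), (3, 412), (6, 384), (9, 315)]
scene -0.11 start [(-235, 241), (-232, 247), (-229, 299), (-226, 305), (-223, 305), (-220, 366), (-217, 409), (-214, 420), (-211, 420), (-208, 412)]
scene -0.11 now [(-30, 142), (-27, 142), (-24, 137), (-21, 140), (-18, 143), (-15, 143), (-12, 147), (-9, 144), (-6, 105), (-3, 125), (0, 125), (3, 145), (6, 172), (9, 233)]
scene 0.12 start [(-235, 385), (-232, 367), (-229, 270), (-226, 271), (-223, 267), (-220, 408), (-217, 415), (-214, 409), (-211, 397), (-208, 357)]
scene 0.12 now [(-30, 370), (-27, 267), (-24, 267), (-21, 201), (-18, 197), (-15, 197), (-12, 271), (-9, 410), (-6, 416), (-3, 419), (0, 414), (3, 393), (6, 286), (9, 240)]
```

Call:
arm_command:
  series: "-15 0 0 0 255;-25 0 -10 0 255;-20 0 -25 0 255;0 0 -30 0 255;0 0 -20 0 255;0 0 0 0 255;0 0 0 0 255"

```text
time_s: 49.83
tool_pos: [0.4683, -0.2787, 0.147]
tool_rot: [179.9, -0.1, 3.2]
force: [-0.2, -0.0, -0.9]
grip_width: 0.0005
grasp_force: 0.0
```

```bash
python3 - <<'E'
from h import *
state();print(env.sign_off())
E
```

```text
t 49.83 tcp [ 468.3 -278.7  147. ] rot [ 1.799e+02 -1.000e-01  3.200e+00] F [-0.2 -0.  -0.9] w 0.5 gf 0.0 j7 -62.8
the job is handed in; nothing more can be done
None
```

Handed in at 49.8 s: yellow is nested in blue and white in yellow, both set down while held, white then nudged about 2 mm with the fingertips to seat it. The drawer measured shut to within about 4 mm: I gave it a quick final push and let it coast, because the gripper body would have hit the cabinet roof, so I never felt it reach the stop or saw the nest afterwards.

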